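# Clamp a glued phone in the screen press with its fold-out crank

### The arm

A 7-joint arm with a two-finger parallel gripper is mounted at the origin on the work surface. World frame = base frame: x ahead of the robot, y to its left, z up, the work surface at z = 0. Lengths are in m, angles in rad, forces in N, time in s.
With the tool pointing down it reaches from about 0.4 to 0.85 m from the base axis. Payload 4.5 kg.
Tool frame: the origin (TCP) lies at the very end of the fingers, on their centre line; the grasp point (between the pads) lies 19 mm behind it; z points along the fingers, x is the direction in which the jaws open and shut, and the axes are right-handed (so a half turn about z gives the same grasp; the last joint's range is limited). The gripper opens to 88 mm and grips with 3 to 60 N. Pads are 18 mm wide; open, the fingers measure 123 mm over their backs; the gripper's body (75 mm by 187 mm) begins 45 mm behind the grasp point.
Start: joints at [1.316, 0.689, -0.195, 1.565, 0.157, 0.902, -0.215], TCP at [0.178, -0.599, 0.239] pointing down, gripper open.
Joint ranges: [-3.01, 3.01], [-0.46, 2.08], [-1.47, 1.51], [0.13, 2.56], [-1, 4.14], [0.04, 2.09], [-2.66, 2.66]. Speed limits (rad/s): [2.57, 2.57, 3.14, 3.14, 3.14, 3.14, 3.14].

### API

Orientations are given as a unit quaternion [x, y, z, w].
In Python, from plant import * gives the robot as it stands.
- The arm moves only by the tool apply_moves, never from a script. Its argument "series" is a list of rows, each an object of numbers: "x", "y", "z": the shift along the tool's x, y, z in units of 80 cm (1.0 is 80 cm); "wx", "wy", "wz": the turn, a rotation vector about the tool's x, y, z in units of pi rad (1.0 is pi rad); "fingers": the opening, from -1 (shut) to 1 (fully open), so that 0 is half open. In form: [{"x": .., "y": .., "z": .., "wx": .., "wy": .., "wz": .., "fingers": ..}, ...]. A call has 1 to 8 rows; each row shifts and turns the pose as measured when the row begins, along the tool's axes as they then stand; what a row does not reach is not made up. A row lasts 1/8 s, in which the tool goes at most 62.5 mm and 10.7 degrees, less where a joint would pass 70% of its speed; a pose out of reach is approached as far as the arm can. A call with a number of a shift or a turn outside -1 to 1 is refused whole. A call with a gripper value outside its range is refused whole. The fingers move at their own pace and stop on an object; "force" is the grip in N (left out, the last holds). Time passes only in rows, so rows that do not move let the fingers close. It gives the time, the measured TCP pose, the force and the opening at its end, in the units of the state.
- get_state(): the state, without advancing time (a new reading comes with each control period).
- snapshot(name): name is "scene" or "top" or "wrist"; returns (picture, depth): 420x560x3 uint8, red, green, blue; 420x560 float32, m along the optical axis (not along the pixel's ray), 0 where there is no reading.
- camera_model(name): a dict with "camera_matrix" (3x3 intrinsics, pixels), "world_from_camera" (4x4, takes a point from camera to world coordinates). Camera axes: x right, y up, looking along -z (the intrinsics and any distortion apply to the point x, -y, -z); pixel columns grow to the right and rows downward; lengths in m; the calibration is good to about 2 mm. A picture is of the moment at which its call begins: read the wrist's pose just before it. camera_model takes no time and is no camera call; for the wrist camera it gives the pose at the moment of the call.
- finish_job(): hands the job in, once; it reports no verdict.
The state is a dict: "clock": time; "q": joint angles; "qd": joint speeds; "joint_torque": joint torques, N m; "tool_pos": TCP position; "eef_rot": TCP orientation; "contact_force": force on the tool from outside, world axes, zero at the start; "moment": the same for the moment, N m; "opening": opening from 0.0 (shut) to 1.0 (fully open).
Only numpy, scipy, OpenCV 4.12 (cv2) and the standard library are available. Lean on these libraries where they do the work, as an engineer would, in place of code of your own. Each camera call takes 0.05 s, during which the arm holds its last target. There are 200 camera calls.

### The job

The phone lying in the screen press has just been glued. Swing the press's folded crank grip up until it stands upright, wind the crank clockwise until the pad bears on the phone and then about a quarter turn more (stay well short of half a turn past first touch, or the glass cracks), and fold the grip back down flat over the crank. Leave the phone clamped, let go, and leave the other things on the bench where they are.

Things in the scene. Friction and masses are not known exactly. Their poses are not given: they have to be found in the camera images.
- press: Screen press, fixed to the bench: aluminium bed 150 x 270 mm, two steel columns at local y = +115 and -115 mm, and a cross-beam 50 mm wide along local y, its top 122 mm above the bench. The crank turns on the beam and drives a sprung pad (60 x 120 mm) hanging below it. Origin: centre of the bed's underside, at bench height, on the vertical crank axis.
- hub (a point): Point on the vertical crank axis at the top face of the flat steel crank arm, 139 mm above the bench. The arm (18 mm wide, 8 mm thick; the 34 mm round hub rises 3 mm above it) reaches towards pivot and ends 12 mm beyond it. Only the two hinge cheeks (top 171 mm above the bench) and the grip stand above the arm.
- pivot (a point): Centre of the grip's fold hinge, between two upright steel cheeks (30 mm over their outsides, 20 mm long) at the end of the crank arm: 60 mm from the crank axis, 163 mm above the bench. The hinge axis is level and square to the arm. It goes round with the crank.
- grip_end (a point): Centre of the free end of the folding grip, 76 mm from pivot: a round black sleeve of 19 mm diameter, 14 to 72 mm from the pivot, that spins freely about its own length, and a small steel cap. Folded, the grip lies level above the arm, from the pivot over the hub and 16 mm past the crank axis; swung out it stands straight up over the pivot, its end 239 mm above the bench.
- grip (a joint): Fold angle of the grip: 0 = folded flat (end stop), 1.571 = upright (end stop). It starts between 0 and 0.12. The hinge is stiff, 0.08 N m, and stays where it is left.
- crank (a joint): Crank angle, 0 at the start, growing clockwise seen from above, which lowers the pad 30 mm per turn (limit 14 rad). It stays where it is left. It takes 0.50 N m (8.3 N sideways at the grip) while the pad is free. From first touch this grows by about 0.23 N m (3.8 N) per rad: about 0.86 N m (14 N) a quarter turn past touch, when the pad presses with 75 N.
- phone: The phone to be clamped, 72 x 150 x 9 mm, 190 g, dark, flat on the press's bed under the pad, long side along the press's local y. Origin: centre of its underside. The pad starts 5 to 27 mm above it, differently each time and not reported, so first touch comes after about 1/6 to 0.9 turn of the crank and has to be felt.
- screwdriver: Bystander: small red-handled screwdriver lying on the bench in front of the press. Origin: middle, at bench height.
- battery: Bystander: flat phone battery 45 x 80 x 5 mm in front of the press. Origin: centre of its underside.
- fluxjar: Bystander: small jar, 44 mm across, 42 mm tall, behind the press. Origin: centre of its underside.
- oldphone: Bystander: a second phone lying on the bare bench behind the press, 72 x 150 x 9 mm. Origin: centre of its underside.
- tapereel: Bystander: tape reel, 64 mm across, 18 mm high, beside the press. Origin: centre of its underside.
- partstray: Bystander: brown divided tray 100 x 80 x 20 mm beside the press. Origin: centre of its underside.
- tweezers: Bystander: steel tweezers, 120 mm long, lying beside the press. Origin: middle, at bench height.
Not all that is in view belongs to the job. Leave any red or turquoise look-alike of the phone alone.

How it is judged:
By the outcome, as a careful person would: the job done as asked, in the order asked, and still so for the second after the job is handed in, with the robot touching nothing.
It also fails if it takes over 72 s, if anything falls off the work surface, if the arm or the gripper's body presses on something with over 40 N, if the wrist force passes 120 N, or if a joint passes its speed limit or range.

## Working session

There is one attempt and no reset: what is moved stays moved. The work goes in short steps, Python scripts to look and compute and a tool call to move; the robot and the scene stay as the last step left them, time stands still between calls to the robot, and variables do not carry over. Pictures are saved under pics/ and viewed, about 8 in all and at most 12, crops included, and the job is handed in when it is done.

Besides the shell and the picture viewer there is one more tool, called after "Request:" as name(argument=value, ...), one argument or row to a line, values as JSON. apply_moves: Moves the arm, as the interface text tells. Its arguments: {"type":"object","properties":{"series":{"type":"array","items":{"type":"object","properties":{"x":{"type":"number"},"y":{"type":"number"},"z":{"type":"number"},"wx":{"type":"number"},"wy":{"type":"number"},"wz":{"type":"number"},"fingers":{"type":"number"}}}},"force":{"type":"number"}},"required":["series"]}

```bash
mkdir -p pics; ls; cat > h.py <<'E'
from plant import *
import numpy as np, cv2
from scipy.spatial.transform import Rotation as R
def snap(n,f):
    p,d=snapshot(n); cv2.imwrite(f'pics/{f}.png',p[:,:,::-1]); np.save(f'pics/{f}.npy',d); return p,d
def px2w(n,u,v,d,cm=None):
    c=cm or camera_model(n); K=np.array(c["camera_matrix"]); T=np.array(c["world_from_camera"])
    x=(u-K[0,2])/K[0,0]*d; y=(v-K[1,2])/K[1,1]*d
    return (T@[x,-y,-d,1])[:3]
def w2px(n,P):
    c=camera_model(n); K=np.array(c["camera_matrix"]); T=np.linalg.inv(np.array(c["world_from_camera"]))
    p=(T@[*P,1])[:3]; q=K@[p[0],-p[1],-p[2]]; return q[:2]/q[2]
E
python3 - <<'E'
from h import *
a,_=snap("scene","s1"); b,_=snap("top","t1")
print(camera_model("top")); s=get_state(); print(s)
E
```

```text
pics
{'camera_matrix': array([[440.29442617,   0.        , 280.9803196 ],
       [  0.        , 440.29442617, 211.93237544],
       [  0.        ,   0.        ,   1.        ]]), 'world_from_camera': array([[ 0.02070514,  0.9873982 , -0.15689516,  0.35411433],
       [-0.99914555,  0.02605001,  0.03208699,  0.12839295],
       [ 0.03576976,  0.15609674,  0.98709388,  1.02445465],
       [ 0.        ,  0.        ,  0.        ,  1.        ]])}
{'clock': 0.1, 'q': array([ 1.31582471,  0.68988449, -0.19452769,  1.5662039 ,  0.15730605,
        0.90250305, -0.21509457]), 'qd': array([ 0.00109978, -0.00151882, -0.00084066, -0.00226726, -0.00160842,
        0.0010484 ,  0.00175941]), 'joint_torque': array([-2.94854879e-03, -5.28504467e+01, -1.27112679e+00, -1.53838134e+01,
       -5.24470035e-02,  2.02033181e-03,  3.89435274e-05]), 'tool_pos': array([ 0.17778912, -0.59860631,  0.23800981]), 'eef_rot': array([ 8.01516505e-01, -5.97972111e-01, -6.77577371e-04, -4.31989537e-04]), 'contact_force': array([-0.59198879, -0.78888601, -0.62625194]), 'moment': array([ 0.03904709, -0.03300402, -0.00679317]), 'opening': 0.9991354451305844}
```

View pics/t1.png

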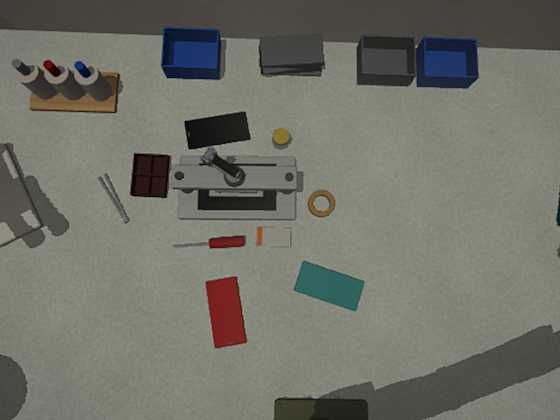

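View pics/s1.png

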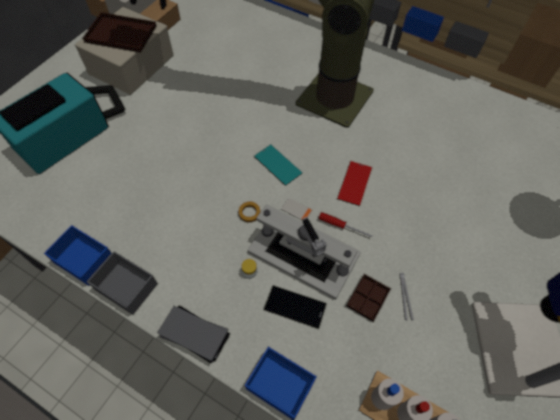

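The top view shows the press around (237,188), with its crank hinge near (208,155) and the grip running over the hub near (234,175). The phone in the press is the dark one under the beam at (237,200). The red one (226,312), the turquoise one (329,286) and the black one (217,130) are not to be touched.

```bash
python3 - <<'E'
from h import *
p=cv2.imread('pics/t1.png'); d=np.load('pics/t1.npy')
c=cv2.resize(p[135:225,165:305],None,fx=5.7,fy=5.7,interpolation=cv2.INTER_CUBIC); cv2.imwrite('pics/t1c.png',np.clip(c*1.3,0,255).astype('u1'))
K=camera_model("top")
v,u=np.mgrid[135:225,165:305]; u=u.ravel();v=v.ravel();dd=d[v,u]
k=K["camera_matrix"];T=K["world_from_camera"]
P=np.c_[(u-k[0,2])/k[0,0]*dd,-(v-k[1,2])/k[1,1]*dd,-dd,np.ones(len(u))]@T.T
z=P[:,2]; 
for lo,hi in [(.11,.128),(.133,.145),(.15,.19)]:
    m=(z>lo)&(z<hi)&(dd>0); q=P[m,:3]; print(lo,m.sum(),q.mean(0).round(4)); 
    r=cv2.minAreaRect(q[:,:2].astype('f4')*1000); print(r)
m=(z>.15)&(z<.19)
for a in np.c_[u,v,P[:,:3].round(3)][m][::6]: print(a)
E
```

```text
0.11 2629 [0.5688 0.2002 0.121 ]
((571.1979370117188, 200.5220184326172), (51.47207260131836, 263.9110107421875), 1.1222491264343262)
0.133 148 [0.5715 0.2122 0.1398]
((585.5650024414062, 220.6674346923828), (82.54618072509766, 33.316558837890625), 54.931861877441406)
0.15 461 [0.5872 0.2258 0.1712]
((583.5911254882812, 225.23614501953125), (86.74008178710938, 33.750816345214844), 50.099143981933594)
[2.08e+02 1.45e+02 6.21e-01 2.49e-01 1.73e-01]
[2.09e+02 1.47e+02 6.18e-01 2.47e-01 1.70e-01]
[2.09e+02 1.48e+02 6.16e-01 2.47e-01 1.69e-01]
[2.08e+02 1.49e+02 6.14e-01 2.49e-01 1.68e-01]
[2.14e+02 1.49e+02 6.16e-01 2.38e-01 1.63e-01]
[2.11e+02 1.50e+02 6.12e-01 2.43e-01 1.68e-01]
[2.06e+02 1.51e+02 6.10e-01 2.53e-01 1.68e-01]
[2.12e+02 1.51e+02 6.11e-01 2.42e-01 1.66e-01]
[2.07e+02 1.52e+02 6.07e-01 2.51e-01 1.71e-01]
[2.13e+02 1.52e+02 6.09e-01 2.40e-01 1.64e-01]
[2.06e+02 1.53e+02 6.05e-01 2.53e-01 1.70e-01]
[2.12e+02 1.53e+02 6.07e-01 2.41e-01 1.66e-01]
[2.04e+02 1.54e+02 6.02e-01 2.56e-01 1.72e-01]
[2.10e+02 1.54e+02 6.03e-01 2.45e-01 1.70e-01]
[2.02e+02 1.55e+02 6.02e-01 2.61e-01 1
[... 2222 characters left out ...]
5e+02 1.70e+02 5.71e-01 2.13e-01 1.72e-01]
[2.31e+02 1.70e+02 5.70e-01 2.01e-01 1.77e-01]
[2.37e+02 1.70e+02 5.71e-01 1.90e-01 1.75e-01]
[2.28e+02 1.71e+02 5.68e-01 2.07e-01 1.77e-01]
[2.34e+02 1.71e+02 5.69e-01 1.95e-01 1.75e-01]
[2.40e+02 1.71e+02 5.69e-01 1.84e-01 1.73e-01]
[2.31e+02 1.72e+02 5.66e-01 2.01e-01 1.75e-01]
[2.37e+02 1.72e+02 5.66e-01 1.89e-01 1.79e-01]
[2.30e+02 1.73e+02 5.65e-01 2.03e-01 1.74e-01]
[2.36e+02 1.73e+02 5.65e-01 1.91e-01 1.73e-01]
[2.30e+02 1.74e+02 5.64e-01 2.04e-01 1.67e-01]
[2.36e+02 1.74e+02 5.62e-01 1.91e-01 1.78e-01]
[2.33e+02 1.75e+02 5.61e-01 1.97e-01 1.74e-01]
[2.39e+02 1.75e+02 5.63e-01 1.86e-01 1.64e-01]
[2.37e+02 1.76e+02 5.60e-01 1.89e-01 1.70e-01]
```

View pics/t1c.png

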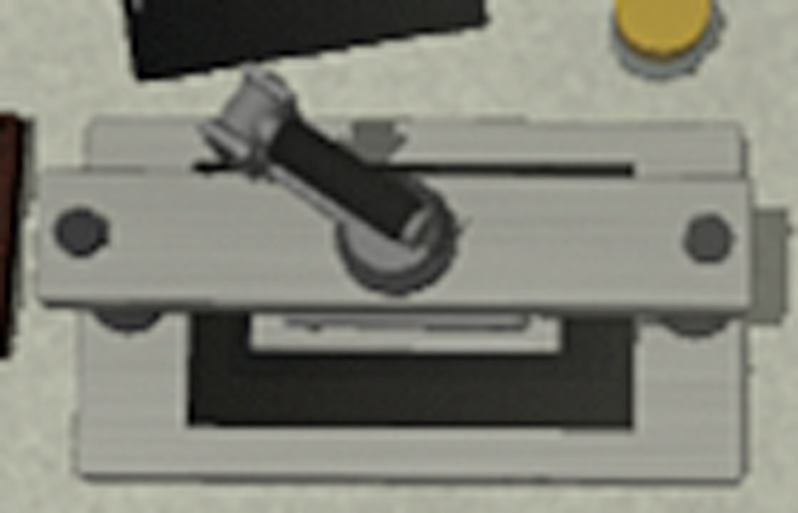

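```bash
cat >> h.py <<'E'
import json,math
def yaw(s=None):
    s=s or get_state(); x=R.from_quat(s["eef_rot"]).as_matrix()[:,0]; return math.degrees(math.atan2(x[1],x[0]))
def plan(wps, yaws=None, fingers=None, n=None, dec=4, step=.06, keep=False):
    """rows through world waypoints (tool pointing down); yaws in deg of tool x"""
    s=get_state(); p=s["tool_pos"].copy(); Rm=R.from_quat(s["eef_rot"]); rows=[]
    for i,w in enumerate(wps):
        w=np.array(w,float); y1=None if yaws is None else yaws[i]
        c=math.degrees(math.atan2(*Rm.as_matrix()[1::-1,0]))
        psi=math.radians(c if y1 is None else y1)
        Rt=R.from_matrix(np.c_[[math.cos(psi),math.sin(psi),0],[math.sin(psi),-math.cos(psi),0],[0,0,-1]])
        if keep: Rt=Rm
        tot=(Rm.inv()*Rt).as_rotvec()
        k=n or max(1,math.ceil(np.linalg.norm(w-p)/step),math.ceil(np.linalg.norm(tot)/math.radians(10)))
        p0=p.copy()
        for j in range(k):
            t=Rm.inv().apply((w-p0)/k)/.8; rv=tot/k/math.pi
            r={a:round(float(b),dec) for a,b in zip(("x","y","z","wx","wy","wz"),[*t,*rv]) if abs(b)>10**-dec/2}
            if fingers is not None: r["fingers"]=fingers
            rows.append(r); Rm=Rm*R.from_rotvec(tot/k)
        p=w
    for i in range(0,len(rows),8): print(json.dumps(rows[i:i+8]))
def st():
    s=get_state(); print("t",round(s["clock"],2),"p",s["tool_pos"].round(4),"yaw",round(yaw(s),1),"tilt",R.from_quat(s["eef_rot"]).as_matrix()[:,2].round(3),"F",s["contact_force"].round(1),"M",s["moment"].round(2),"op",round(s["opening"],3)); return s
E
python3 -c "
from h import *
plan([[.42,-.35,.30],[.52,-.05,.30],[.585,.22,.30]],[-60,-45,-33])"
```

```text
[{"x": -0.0353, "y": -0.0631, "z": -0.0129, "wy": 0.0001, "wz": -0.0125}, {"x": -0.0328, "y": -0.0645, "z": -0.0129, "wy": 0.0001, "wz": -0.0125}, {"x": -0.0302, "y": -0.0657, "z": -0.0129, "wy": 0.0001, "wz": -0.0125}, {"x": -0.0276, "y": -0.0668, "z": -0.0129, "wy": 0.0001, "wz": -0.0125}, {"x": -0.025, "y": -0.0678, "z": -0.0129, "wy": 0.0001, "wz": -0.0125}, {"x": -0.0223, "y": -0.0688, "z": -0.0129, "wy": 0.0001, "wz": -0.0125}, {"x": -0.0437, "y": -0.0493, "wz": -0.0139}, {"x": -0.0415, "y": -0.0512, "wz": -0.0139}]
[{"x": -0.0392, "y": -0.0529, "wz": -0.0139}, {"x": -0.0369, "y": -0.0546, "wz": -0.0139}, {"x": -0.0345, "y": -0.0561, "wz": -0.0139}, {"x": -0.032, "y": -0.0576, "wz": -0.0139}, {"x": -0.0362, "y": -0.0592, "wz": -0.0133}, {"x": -0.0337, "y": -0.0607, "wz": -0.0133}, {"x": -0.0312, "y": -0.062, "wz": -0.0133}, {"x": -0.0285, "y": -0.0633, "wz": -0.0133}]
[{"x": -0.0259, "y": -0.0644, "wz": -0.0133}]
```

Request:
apply_moves(
  series=[
    {"x":-0.035,"y":-0.063,"z":-0.013,"wz":-0.0125},
    {"x":-0.033,"y":-0.064,"z":-0.013,"wz":-0.0125},
    {"x":-0.03,"y":-0.066,"z":-0.013,"wz":-0.0125},
    {"x":-0.028,"y":-0.067,"z":-0.013,"wz":-0.0125},
    {"x":-0.025,"y":-0.068,"z":-0.013,"wz":-0.0125},
    {"x":-0.022,"y":-0.069,"z":-0.013,"wz":-0.0125},
    {"x":-0.044,"y":-0.049,"wz":-0.014},
    {"x":-0.042,"y":-0.051,"wz":-0.014},
  ],
)

```text
schema error: expected keys x, y, z, wx, wy, wz, fingers
```

```bash
python3 -c "
from h import *
st();plan([[.52,-.05,.30],[.585,.22,.30]],[-45,-33])"
```

```text
t 0.1 p [ 0.1778 -0.5986  0.238 ] yaw -73.4 tilt [-0.001  0.002 -1.   ] F [-0.6 -0.8 -0.6] M [ 0.04 -0.03 -0.01] op 0.999
[{"x": -0.0487, "y": -0.055, "z": -0.007, "wz": -0.0144}, {"x": -0.0462, "y": -0.0572, "z": -0.007, "wz": -0.0144}, {"x": -0.0435, "y": -0.0592, "z": -0.007, "wz": -0.0144}, {"x": -0.0408, "y": -0.0611, "z": -0.007, "wz": -0.0144}, {"x": -0.038, "y": -0.0629, "z": -0.007, "wz": -0.0144}, {"x": -0.0351, "y": -0.0645, "z": -0.007, "wz": -0.0144}, {"x": -0.0322, "y": -0.0661, "z": -0.007, "wz": -0.0144}, {"x": -0.0292, "y": -0.0674, "z": -0.007, "wz": -0.0144}]
[{"x": -0.0261, "y": -0.0687, "z": -0.007, "wz": -0.0144}, {"x": -0.023, "y": -0.0698, "z": -0.007, "wz": -0.0144}, {"x": -0.0198, "y": -0.0708, "z": -0.007, "wz": -0.0144}, {"x": -0.0362, "y": -0.0592, "wz": -0.0133}, {"x": -0.0337, "y": -0.0607, "wz": -0.0133}, {"x": -0.0312, "y": -0.062, "wz": -0.0133}, {"x": -0.0285, "y": -0.0633, "wz": -0.0133}, {"x": -0.0259, "y": -0.0644, "wz": -0.0133}]
```

All keys are needed in every row.

Request:
apply_moves(
  series=[
    {"x":-0.035,"y":-0.063,"z":-0.013,"wx":0,"wy":0,"wz":-0.0125,"fingers":0},
    {"x":-0.033,"y":-0.064,"z":-0.013,"wx":0,"wy":0,"wz":-0.0125,"fingers":0},
    {"x":-0.03,"y":-0.066,"z":-0.013,"wx":0,"wy":0,"wz":-0.0125,"fingers":0},
    {"x":-0.028,"y":-0.067,"z":-0.013,"wx":0,"wy":0,"wz":-0.0125,"fingers":0},
    {"x":-0.025,"y":-0.068,"z":-0.013,"wx":0,"wy":0,"wz":-0.0125,"fingers":0},
    {"x":-0.022,"y":-0.069,"z":-0.013,"wx":0,"wy":0,"wz":-0.0125,"fingers":0},
    {"x":-0.044,"y":-0.049,"z":0,"wx":0,"wy":0,"wz":-0.014,"fingers":0},
    {"x":-0.042,"y":-0.051,"z":0,"wx":0,"wy":0,"wz":-0.014,"fingers":0},
  ],
)

```text
clock: 1.1
tool_pos: [0.4577, -0.2429, 0.2987]
eef_rot: [0.887, -0.461, -0.002, -0.001]
contact_force: [0.9, 0.3, -0.8]
opening: 0.504
```

```bash
sed -i 's/ if abs(b)>10\*\*-dec\/2}/}/; s/if fingers is not None: r\["fingers"\]=fingers/r["fingers"]=fingers or 0/' h.py; python3 -c "
from h import *
st();plan([[.52,-.05,.30],[.585,.22,.30]],[-45,-33],dec=3)"
```

```text
t 1.1 p [ 0.4577 -0.2429  0.2987] yaw -54.9 tilt [-0.004  0.003 -1.   ] F [ 0.9  0.3 -0.8] M [-0.   -0.02 -0.02] op 0.504
[{"x": -0.038, "y": -0.051, "z": -0.0, "wx": 0.0, "wy": 0.0, "wz": -0.014, "fingers": 0}, {"x": -0.036, "y": -0.052, "z": -0.0, "wx": 0.0, "wy": 0.0, "wz": -0.014, "fingers": 0}, {"x": -0.034, "y": -0.054, "z": -0.0, "wx": 0.0, "wy": 0.0, "wz": -0.014, "fingers": 0}, {"x": -0.031, "y": -0.055, "z": -0.0, "wx": 0.0, "wy": 0.0, "wz": -0.014, "fingers": 0}, {"x": -0.036, "y": -0.059, "z": -0.0, "wx": 0.0, "wy": -0.0, "wz": -0.013, "fingers": 0}, {"x": -0.034, "y": -0.061, "z": -0.0, "wx": 0.0, "wy": -0.0, "wz": -0.013, "fingers": 0}, {"x": -0.031, "y": -0.062, "z": -0.0, "wx": 0.0, "wy": -0.0, "wz": -0.013, "fingers": 0}, {"x": -0.029, "y": -0.063, "z": -0.0, "wx": 0.0, "wy": -0.0, "wz": -0.013, "fingers": 0}]
[{"x": -0.026, "y": -0.064, "z": -0.0, "wx": 0.0, "wy": -0.0, "wz": -0.013, "fingers": 0}]
```

Tracking is good.

Request:
apply_moves(
  series=[
    {"x":-0.038,"y":-0.051,"z":0,"wx":0,"wy":0,"wz":-0.014,"fingers":0},
    {"x":-0.036,"y":-0.052,"z":0,"wx":0,"wy":0,"wz":-0.014,"fingers":0},
    {"x":-0.034,"y":-0.054,"z":0,"wx":0,"wy":0,"wz":-0.014,"fingers":0},
    {"x":-0.031,"y":-0.055,"z":0,"wx":0,"wy":0,"wz":-0.014,"fingers":0},
    {"x":-0.036,"y":-0.059,"z":0,"wx":0,"wy":0,"wz":-0.013,"fingers":0},
    {"x":-0.034,"y":-0.061,"z":0,"wx":0,"wy":0,"wz":-0.013,"fingers":0},
    {"x":-0.031,"y":-0.062,"z":0,"wx":0,"wy":0,"wz":-0.013,"fingers":0},
    {"x":-0.029,"y":-0.063,"z":0,"wx":0,"wy":0,"wz":-0.013,"fingers":0},
  ],
)

```text
clock: 2.1
tool_pos: [0.5706, 0.1791, 0.2972]
eef_rot: [0.954, -0.3, -0.004, 0.001]
contact_force: [0.8, 0.3, 0.0]
opening: 0.5
```

```bash
python3 -c "
from h import *
st()
cm=camera_model('wrist');print(cm)
p,d=snap('wrist','w1')
np.savez('pics/w1cm.npz',**cm)
for n,P in dict(hub=[.571,.2005,.142],piv=[.604,.251,.171],end=[.562,.187,.172]).items(): print(n,w2px('wrist',P))
"
```

```text
t 2.1 p [0.5706 0.1791 0.2972] yaw -34.9 tilt [-0.008  0.001 -1.   ] F [0.8 0.3 0. ] M [-0.05 -0.08  0.04] op 0.5
{'camera_matrix': array([[310.31449839,   0.        , 284.89925424],
       [  0.        , 310.31449839, 211.57803461],
       [  0.        ,   0.        ,   1.        ]]), 'world_from_camera': array([[ 0.81927705,  0.54228707,  0.18630581,  0.61679546],
       [-0.57334836,  0.77902823,  0.25374529,  0.24524376],
       [-0.0075347 , -0.31470582,  0.94915935,  0.4436326 ],
       [ 0.        ,  0.        ,  0.        ,  1.        ]])}
hub [282.90715345 186.03707096]
piv [280.73861114 124.42351445]
end [282.52245623 210.64356853]
```

View pics/w1.png

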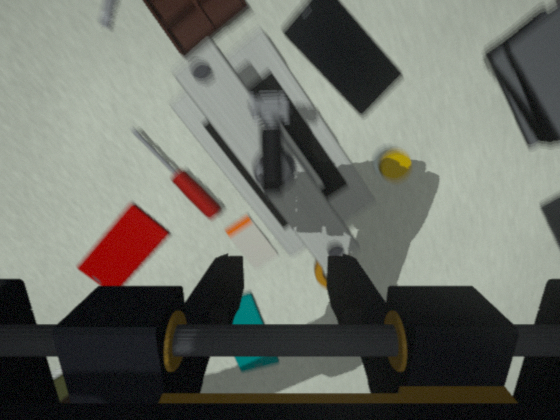

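The wrist picture is smeared because the arm was still settling: hub about (272,170), cheeks about (270,105), grip end about (272,188). I'll retake it at rest, as an enlarged crop.

```bash
python3 -c "
from h import *
snapshot('wrist');st()
cm=camera_model('wrist')
p,d=snap('wrist','w2');np.savez('pics/w2cm.npz',**cm)
for n,P in dict(hub=[.571,.2005,.142],piv=[.604,.251,.171],end=[.562,.187,.172]).items(): print(n,w2px('wrist',P))
c=cv2.imread('pics/w2.png')[60:220,180:380]; cv2.imwrite('pics/w2c.png',np.clip(cv2.resize(c,None,fx=3.7,fy=3.7,interpolation=2)*1.4,0,255).astype('u1'))
"
```

```text
t 2.2 p [0.5695 0.1867 0.2972] yaw -34.4 tilt [-0.008  0.008 -1.   ] F [-0.3 -1.  -1.3] M [-0.03 -0.   -0.02] op 0.503
hub [278.08777523 178.07347524]
piv [274.64548886 114.61789491]
end [277.50676301 202.45829603]
```

View pics/w2c.png

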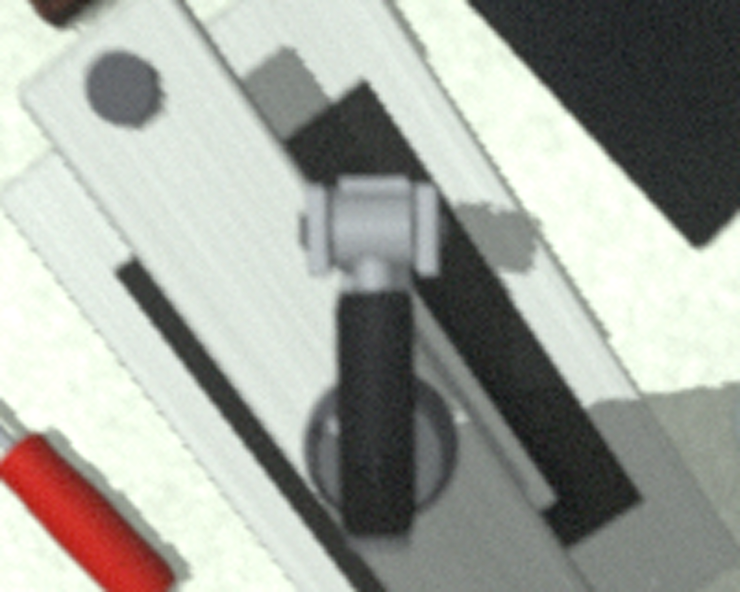

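Crop, back in full-picture pixels: hub disc at (283,180), hinge barrel centre at (281,122), grip end at (283,206). I'll intersect these with the known heights.

```bash
python3 -c "
from h import *
cm=dict(np.load('pics/w2cm.npz'));T=cm['world_from_camera'];K=cm['camera_matrix'];d=np.load('pics/w2.npy')
W={}
for n,u,v,z in [('hub',283.2,180.3,.142),('piv',280.8,122.2,.169),('end',282.7,206,.168)]:
    r=px2w('wrist',u,v,1.,cm)-T[:3,3]; W[n]=P=T[:3,3]+r*(z-T[2,3])/r[2]; print(n,P.round(4),'depthpt',px2w('wrist',u,v,d[int(v),int(u)],cm).round(4))
a=W['piv']-W['hub'];print(np.hypot(*a[:2]),math.degrees(math.atan2(a[1],a[0])))
a=W['piv']-W['end'];print(np.hypot(*a[:2]),math.degrees(math.atan2(a[1],a[0])))
for v in range(144,206,8): print(px2w('wrist',282,v,d[v,282],cm).round(4))
st()"
```

```text
hub [0.5737 0.2011 0.142 ] depthpt [0.5785 0.207  0.1771]
piv [0.6043 0.2484 0.169 ] depthpt [0.6044 0.2484 0.1724]
end [0.5631 0.1857 0.168 ] depthpt [0.5651 0.1882 0.1783]
0.05631117304442172 57.119268468065236
0.0750113350451489 56.697883406873125
[0.5952 0.2331 0.1744]
[0.5915 0.2277 0.176 ]
[0.5877 0.2222 0.1766]
[0.5839 0.2166 0.1778]
[0.5799 0.2109 0.1779]
[0.5758 0.2049 0.1772]
[0.5719 0.1992 0.1786]
[0.5678 0.1933 0.1791]
t 2.25 p [0.5697 0.1821 0.2969] yaw -34.6 tilt [-0.008  0.004 -1.   ] F [ 0.4 -1.6 -0.5] M [-0.08 -0.02 -0.03] op 0.498
```

```bash
python3 -c "
from h import *
st();plan([[.573,.202,.21]],[-33],n=4)"
```

```text
t 2.25 p [0.5697 0.1821 0.2969] yaw -34.6 tilt [-0.008  0.004 -1.   ] F [ 0.4 -1.6 -0.5] M [-0.08 -0.02 -0.03] op 0.498
[{"x": -0.0024, "y": -0.0058, "z": 0.0272, "wx": 0.0001, "wy": 0.0007, "wz": -0.0023, "fingers": 0}, {"x": -0.0025, "y": -0.0058, "z": 0.0272, "wx": 0.0001, "wy": 0.0007, "wz": -0.0023, "fingers": 0}, {"x": -0.0025, "y": -0.0058, "z": 0.0272, "wx": 0.0001, "wy": 0.0007, "wz": -0.0023, "fingers": 0}, {"x": -0.0025, "y": -0.0058, "z": 0.0272, "wx": 0.0001, "wy": 0.0007, "wz": -0.0023, "fingers": 0}]
```

Request:
apply_moves(
  series=[
    {"x":-0.0025,"y":-0.006,"z":0.027,"wx":0,"wy":0.0007,"wz":-0.0023,"fingers":0},
    {"x":-0.0025,"y":-0.006,"z":0.027,"wx":0,"wy":0.0007,"wz":-0.0023,"fingers":0},
    {"x":-0.0025,"y":-0.006,"z":0.027,"wx":0,"wy":0.0007,"wz":-0.0023,"fingers":0},
    {"x":-0.0025,"y":-0.006,"z":0.027,"wx":0,"wy":0.0007,"wz":-0.0023,"fingers":0},
    {"x":0,"y":0,"z":0,"wx":0,"wy":0,"wz":0,"fingers":0},
    {"x":0,"y":0,"z":0,"wx":0,"wy":0,"wz":0,"fingers":0},
  ],
)

```text
clock: 3.0
tool_pos: [0.5738, 0.1927, 0.2076]
eef_rot: [0.957, -0.289, 0.0, 0.005]
contact_force: [0.6, -0.6, -0.7]
opening: 0.5
```

```bash
python3 -c "
from h import *
st();plan([[.573,.202,.152]],[-33],n=4)"
```

```text
t 3.0 p [0.5738 0.1927 0.2076] yaw -33.6 tilt [-0.002 -0.009 -1.   ] F [ 0.6 -0.6 -0.7] M [ 0.02 -0.01  0.02] op 0.5
[{"x": -0.0019, "y": -0.0025, "z": 0.0173, "wx": 0.0007, "wy": -0.0002, "wz": -0.0008, "fingers": 0}, {"x": -0.0019, "y": -0.0024, "z": 0.0173, "wx": 0.0007, "wy": -0.0002, "wz": -0.0008, "fingers": 0}, {"x": -0.0018, "y": -0.0024, "z": 0.0174, "wx": 0.0007, "wy": -0.0002, "wz": -0.0008, "fingers": 0}, {"x": -0.0018, "y": -0.0024, "z": 0.0174, "wx": 0.0007, "wy": -0.0002, "wz": -0.0008, "fingers": 0}]
```

Request:
apply_moves(
  series=[
    {"x":-0.004,"y":-0.005,"z":0.005,"wx":0.0015,"wy":0,"wz":-0.0015,"fingers":0},
    {"x":-0.004,"y":-0.005,"z":0.01,"wx":0.0015,"wy":0,"wz":-0.0015,"fingers":0},
    {"x":0,"y":0,"z":0,"wx":0,"wy":0,"wz":0,"fingers":0},
    {"x":0,"y":0,"z":0,"wx":0,"wy":0,"wz":0,"fingers":0},
  ],
)

```text
clock: 3.5
tool_pos: [0.5738, 0.203, 0.1967]
eef_rot: [0.959, -0.284, 0.003, -0.001]
contact_force: [1.1, -0.3, 0.1]
opening: 0.502
```

```bash
python3 -c "
from h import *
st();plan([[.573,.202,.152]],[-33],n=4)"
```

```text
t 3.5 p [0.5738 0.203  0.1967] yaw -33.1 tilt [ 0.006 -0.    -1.   ] F [ 1.1 -0.3  0.1] M [ 0.02 -0.07 -0.01] op 0.502
[{"x": -0.0001, "y": 0.0004, "z": 0.014, "wx": -0.0003, "wy": -0.0004, "wz": -0.0001, "fingers": 0}, {"x": -0.0001, "y": 0.0004, "z": 0.014, "wx": -0.0003, "wy": -0.0004, "wz": -0.0001, "fingers": 0}, {"x": -0.0001, "y": 0.0004, "z": 0.014, "wx": -0.0003, "wy": -0.0004, "wz": -0.0001, "fingers": 0}, {"x": -0.0001, "y": 0.0004, "z": 0.014, "wx": -0.0003, "wy": -0.0004, "wz": -0.0001, "fingers": 0}]
```

Request:
apply_moves(
  series=[
    {"x":0,"y":0,"z":0.014,"wx":0,"wy":-0.0005,"wz":0,"fingers":0},
    {"x":0,"y":0,"z":0.014,"wx":0,"wy":-0.0005,"wz":0,"fingers":0},
    {"x":0,"y":0,"z":0.014,"wx":0,"wy":-0.0005,"wz":0,"fingers":0},
    {"x":0,"y":0,"z":0.013,"wx":0,"wy":-0.0005,"wz":0,"fingers":0},
    {"x":0,"y":0,"z":0,"wx":0,"wy":0,"wz":0,"fingers":-0.4},
    {"x":0,"y":0,"z":0,"wx":0,"wy":0,"wz":0,"fingers":-1},
    {"x":0,"y":0,"z":0,"wx":0,"wy":0,"wz":0,"fingers":-1},
    {"x":0,"y":0,"z":0,"wx":0,"wy":0,"wz":0,"fingers":-1},
  ],
  force=10,
)

```text
clock: 4.5
tool_pos: [0.5741, 0.2025, 0.1492]
eef_rot: [0.959, -0.285, -0.0, -0.001]
contact_force: [0.7, 0.2, -2.0]
opening: 0.207
```

```bash
cat >> h.py <<'E'
PIV=np.array([.6048,.2505,.163])
def arcplan(th_deg, a0, phi0, phis, r, dz=-.019, fingers=-1):
    """fold arc; grasp point at r from pivot; arm dir th; from phi a0 absolute"""
    d=np.array([math.cos(math.radians(th_deg)),math.sin(math.radians(th_deg)),0])
    return [PIV+r*(-d*math.cos(p)+np.array([0,0,math.sin(p)]))+[0,0,dz] for p in phis]
E
python3 -c "
from h import *
s=st();g=s['tool_pos']+[0,0,.019];v=g-PIV;print(v,np.linalg.norm(v),math.atan2(v[2],np.hypot(*v[:2])))
r=np.linalg.norm(v);p0=math.atan2(v[2],np.hypot(*v[:2]))
plan(arcplan(57,0,0,np.linspace(p0,1.6,17)[1:],r),[-33]*16,n=1,fingers=-1)"
```

```text
t 4.5 p [0.5741 0.2025 0.1492] yaw -33.1 tilt [ 0.     0.003 -1.   ] F [ 0.7  0.2 -2. ] M [ 0.01 -0.06  0.  ] op 0.207
[-0.03067718 -0.04803876  0.00516648] 0.057232023486419585 0.09039566450504412
[{"x": -0.0006, "y": -0.0009, "z": -0.0067, "wx": -0.0008, "wy": 0.0004, "wz": -0.0004, "fingers": -1}, {"x": 0.0, "y": -0.0016, "z": -0.0066, "wx": 0.0, "wy": 0.0, "wz": 0.0, "fingers": -1}, {"x": -0.0, "y": -0.0022, "z": -0.0064, "wx": 0.0, "wy": 0.0, "wz": 0.0, "fingers": -1}, {"x": -0.0, "y": -0.0028, "z": -0.0062, "wx": 0.0, "wy": 0.0, "wz": 0.0, "fingers": -1}, {"x": -0.0, "y": -0.0033, "z": -0.0059, "wx": 0.0, "wy": 0.0, "wz": 0.0, "fingers": -1}, {"x": 0.0, "y": -0.0039, "z": -0.0055, "wx": 0.0, "wy": 0.0, "wz": 0.0, "fingers": -1}, {"x": -0.0, "y": -0.0044, "z": -0.0051, "wx": 0.0, "wy": 0.0, "wz": 0.0, "fingers": -1}, {"x": -0.0, "y": -0.0048, "z": -0.0047, "wx": 0.0, "wy": 0.0, "wz": 0.0, "fingers": -1}]
[{"x": 0.0, "y": -0.0053, "z": -0.0042, "wx": 0.0, "wy": 0.0, "wz": 0.0, "fingers": -1}, {"x": -0.0, "y": -0.0056, "z": -0.0037, "wx": 0.0, "wy": 0.0, "wz": 0.0, "fingers": -1}, {"x": 0.0, "y": -0.006, "z": -0.0032, "wx": 0.0, "wy": 0.0, "wz": 0.0, "fingers": -1}, {"x": 0.0, "y": -0.0062, "z": -0.0026, "wx": 0.0, "wy": 0.0, "wz": 0.0, "fingers": -1}, {"x": -0.0, "y": -0.0064, "z": -0.002, "wx": 0.0, "wy": 0.0, "wz": 0.0, "fingers": -1}, {"x": -0.0, "y": -0.0066, "z": -0.0014, "wx": 0.0, "wy": 0.0, "wz": 0.0, "fingers": -1}, {"x": 0.0, "y": -0.0067, "z": -0.0008, "wx": 0.0, "wy": 0.0, "wz": 0.0, "fingers": -1}, {"x": 0.0, "y": -0.0067, "z": -0.0001, "wx": 0.0, "wy": 0.0, "wz": 0.0, "fingers": -1}]
```

Gripped: the opening of 18 mm matches the sleeve. Now swinging it up.

Request:
apply_moves(
  series=[
    {"x":0,"y":-0.0009,"z":-0.0067,"wx":0,"wy":0,"wz":0,"fingers":-1},
    {"x":0,"y":-0.0016,"z":-0.0066,"wx":0,"wy":0,"wz":0,"fingers":-1},
    {"x":0,"y":-0.0022,"z":-0.0064,"wx":0,"wy":0,"wz":0,"fingers":-1},
    {"x":0,"y":-0.0028,"z":-0.0062,"wx":0,"wy":0,"wz":0,"fingers":-1},
    {"x":0,"y":-0.0033,"z":-0.0059,"wx":0,"wy":0,"wz":0,"fingers":-1},
    {"x":0,"y":-0.0039,"z":-0.0055,"wx":0,"wy":0,"wz":0,"fingers":-1},
    {"x":0,"y":-0.0044,"z":-0.0051,"wx":0,"wy":0,"wz":0,"fingers":-1},
    {"x":0,"y":-0.0048,"z":-0.0047,"wx":0,"wy":0,"wz":0,"fingers":-1},
  ],
)

```text
clock: 5.5
tool_pos: [0.5851, 0.2192, 0.1888]
eef_rot: [0.959, -0.285, -0.001, -0.001]
contact_force: [1.8, 0.3, -7.2]
opening: 0.188
```

```bash
cat >> h.py <<'E'
def foldplan(th,yawd,pend,n,fingers=-1):
    s=st();g=s['tool_pos']+[0,0,.019];v=g-PIV;d=np.array([math.cos(math.radians(th)),math.sin(math.radians(th))])
    p0=math.atan2(v[2],-v[:2]@d);r=math.hypot(v[2],v[:2]@d);print('r',r,'phi',p0,'lat',v[0]*-d[1]+v[1]*d[0])
    plan(arcplan(th,0,0,np.linspace(p0,pend,n+1)[1:],r),[yawd]*n,n=1,fingers=fingers)
E
python3 -c "
from h import *
foldplan(57,-33,1.6,8)"
```

```text
t 5.5 p [0.5851 0.2192 0.1888] yaw -33.1 tilt [-0.     0.003 -1.   ] F [ 1.8  0.3 -7.2] M [ 0.02 -0.35  0.03] op 0.188
r 0.05805177515929402 phi 0.880413981464069 lat -0.00046249518462809086
[{"x": -0.0006, "y": -0.0052, "z": -0.0039, "wx": -0.0006, "wy": 0.0006, "wz": -0.0004, "fingers": -1}, {"x": -0.0, "y": -0.0055, "z": -0.0034, "wx": -0.0, "wy": -0.0, "wz": 0.0, "fingers": -1}, {"x": 0.0, "y": -0.0058, "z": -0.0029, "wx": 0.0, "wy": -0.0, "wz": 0.0, "fingers": -1}, {"x": -0.0, "y": -0.0061, "z": -0.0024, "wx": -0.0, "wy": 0.0, "wz": 0.0, "fingers": -1}, {"x": 0.0, "y": -0.0063, "z": -0.0018, "wx": 0.0, "wy": -0.0, "wz": 0.0, "fingers": -1}, {"x": -0.0, "y": -0.0064, "z": -0.0013, "wx": -0.0, "wy": 0.0, "wz": 0.0, "fingers": -1}, {"x": -0.0, "y": -0.0065, "z": -0.0007, "wx": 0.0, "wy": -0.0, "wz": 0.0, "fingers": -1}, {"x": 0.0, "y": -0.0065, "z": -0.0001, "wx": -0.0, "wy": 0.0, "wz": 0.0, "fingers": -1}]
```

Request:
apply_moves(
  series=[
    {"x":0,"y":-0.0052,"z":-0.0039,"wx":0,"wy":0,"wz":0,"fingers":-1},
    {"x":0,"y":-0.0055,"z":-0.0034,"wx":0,"wy":0,"wz":0,"fingers":-1},
    {"x":0,"y":-0.0058,"z":-0.0029,"wx":0,"wy":0,"wz":0,"fingers":-1},
    {"x":0,"y":-0.0061,"z":-0.0024,"wx":0,"wy":0,"wz":0,"fingers":-1},
  ],
)

```text
clock: 6.0
tool_pos: [0.5941, 0.2329, 0.198]
eef_rot: [0.959, -0.285, -0.002, 0.002]
contact_force: [-0.5, -1.5, -5.1]
opening: 0.2
```

```bash
python3 -c "
from h import *
foldplan(57,-33,1.62,6)
p,d=snapshot('top');p2,_=snapshot('wrist')
c=cv2.resize(p[125:215,165:285],None,fx=5,fy=5,interpolation=2)
w=cv2.resize(p2[60:420,130:430],(375,450)); 
cv2.imwrite('pics/c3.png',np.hstack([c[:450,:425],w])[:,:,::-1])
"
```

```text
t 6.0 p [0.5941 0.2329 0.198 ] yaw -33.1 tilt [-0.005 -0.002 -1.   ] F [-0.5 -1.5 -5.1] M [-0.5   0.01 -0.05] op 0.2
r 0.05777365935951092 phi 1.2066052982354207 lat -0.0006424640376144573
[{"x": -0.0008, "y": -0.0047, "z": -0.0016, "wx": 0.0014, "wy": 0.0009, "wz": -0.0007, "fingers": -1}, {"x": 0.0, "y": -0.0048, "z": -0.0013, "wx": 0.0, "wy": -0.0, "wz": 0.0, "fingers": -1}, {"x": 0.0, "y": -0.0049, "z": -0.0009, "wx": 0.0, "wy": -0.0, "wz": 0.0, "fingers": -1}, {"x": -0.0, "y": -0.0049, "z": -0.0006, "wx": 0.0, "wy": -0.0, "wz": 0.0, "fingers": -1}, {"x": -0.0, "y": -0.005, "z": -0.0003, "wx": 0.0, "wy": -0.0, "wz": 0.0, "fingers": -1}, {"x": -0.0, "y": -0.005, "z": 0.0001, "wx": 0.0, "wy": -0.0, "wz": 0.0, "fingers": -1}]
```

View pics/c3.png

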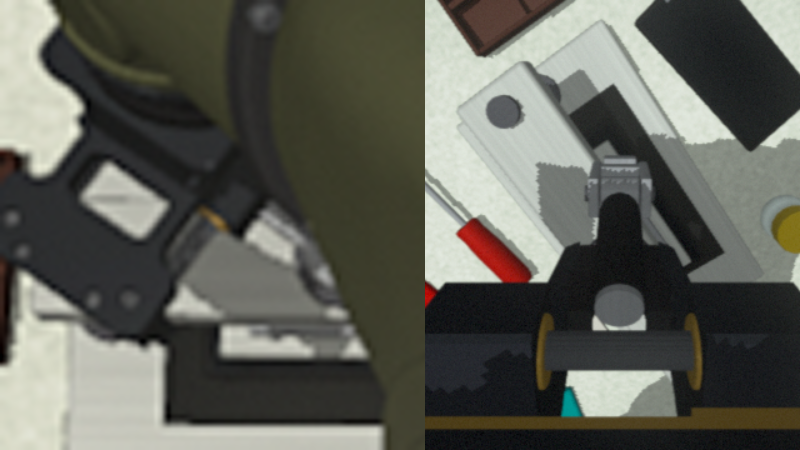

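The wrist view on the right shows the sleeve held between the fingers, raised most of the way, with its cap at (620,305). I'll carry on to the stop.

Request:
apply_moves(
  series=[
    {"x":0,"y":-0.0047,"z":-0.0016,"wx":0,"wy":0,"wz":0,"fingers":-1},
    {"x":0,"y":-0.0048,"z":-0.0013,"wx":0,"wy":0,"wz":0,"fingers":-1},
    {"x":0,"y":-0.0049,"z":-0.0009,"wx":0,"wy":0,"wz":0,"fingers":-1},
    {"x":0,"y":-0.0049,"z":-0.0006,"wx":0,"wy":0,"wz":0,"fingers":-1},
    {"x":0,"y":-0.005,"z":-0.0003,"wx":0,"wy":0,"wz":0,"fingers":-1},
    {"x":0,"y":-0.005,"z":0,"wx":0,"wy":0,"wz":0,"fingers":-1},
  ],
)

```text
clock: 6.85
tool_pos: [0.5992, 0.2402, 0.2004]
eef_rot: [0.958, -0.287, -0.009, 0.017]
contact_force: [-7.6, -8.8, 5.1]
opening: 0.184
```

```bash
python3 -c "
from h import *
foldplan(57,-33,1.62,2)"
```

```text
t 6.85 p [0.5992 0.2402 0.2004] yaw -33.4 tilt [-0.027 -0.028 -0.999] F [-7.6 -8.8  5.1] M [-1.87  1.48 -0.01] op 0.184
r 0.057571458606555596 phi 1.365836287550304 lat -0.0008751617604252733
[{"x": -0.0012, "y": -0.009, "z": -0.0016, "wx": 0.0121, "wy": 0.0022, "wz": -0.002, "fingers": -1}, {"x": -0.0, "y": -0.0091, "z": -0.0001, "wx": -0.0, "wy": 0.0, "wz": 0.0, "fingers": -1}]
```

About 12 N along the arm. Either this is the stop or the sleeve has slipped in the pads, so I'll look.

```bash
python3 -c "
from h import *
st()
p,d=snapshot('scene');p2,_=snapshot('wrist')
c=cv2.resize(p[190:290,240:360],(420,350),interpolation=2)
w=cv2.resize(p2[100:400,180:380],(300,450)); 
im=np.zeros((450,720,3),'u1');im[:350,:420]=c;im[:,420:]=w
cv2.imwrite('pics/c4.png',im[:,:,::-1])
"
```

```text
t 6.85 p [0.5992 0.2402 0.2004] yaw -33.4 tilt [-0.027 -0.028 -0.999] F [-7.6 -8.8  5.1] M [-1.87  1.48 -0.01] op 0.184
```

View pics/c4.png

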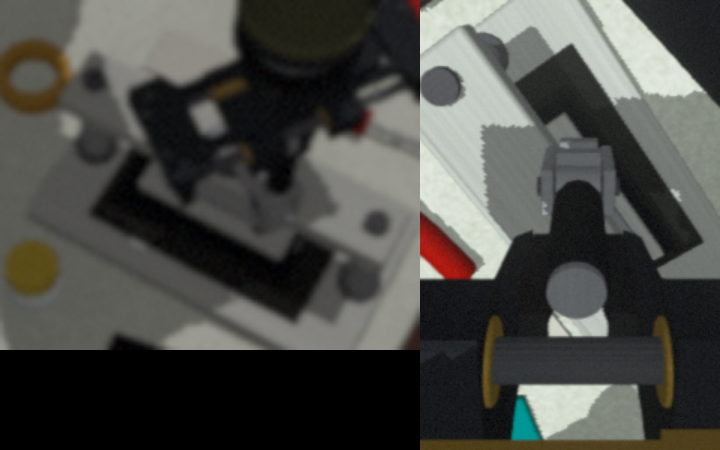

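The wrist view on the right shows the cap at about (285,293). I'll get its 3D position from depth and compare it with the upright height of 0.239.

```bash
python3 -c "
from h import *
s=st();cm=camera_model('wrist');p,d=snap('wrist','w5')
for u in (278,284,290):
  for v in (285,293,299): print(u,v,p[v,u],px2w('wrist',u,v,d[v,u],cm).round(4))
print(w2px('wrist',[.6048,.2505,.239]),w2px('wrist',[.6048,.2505,.171]))
"
```

```text
t 6.95 p [0.5992 0.2403 0.2004] yaw -33.4 tilt [-0.026 -0.028 -0.999] F [-7.5 -7.8  3.3] M [-1.82  1.44 -0.05] op 0.182
278 285 [ 96 100 100] [0.6047 0.2552 0.2386]
278 293 [ 95  98 100] [0.603  0.2525 0.2394]
278 299 [93 96 99] [0.6015 0.2504 0.2397]
284 285 [ 96 101 102] [0.6072 0.2546 0.2399]
284 293 [94 98 98] [0.6045 0.2506 0.2383]
284 299 [91 96 97] [0.6037 0.2493 0.2402]
290 285 [90 94 96] [0.609  0.253  0.2393]
290 293 [91 97 95] [0.607  0.25   0.2395]
290 299 [94 96 97] [0.6053 0.2474 0.2392]
[284.69708938 293.85871138] [285.59228459 226.9554081 ]
```

The cap is at (0.6045, 0.2506, 0.239), exactly over the pivot, so the grip is upright at its stop and only sits off-centre in the pads. I'll let go and re-grip centrally.

Request:
apply_moves(
  series=[
    {"x":0,"y":0,"z":0,"wx":0,"wy":0,"wz":0,"fingers":0},
    {"x":0,"y":0,"z":0,"wx":0,"wy":0,"wz":0,"fingers":0},
    {"x":0,"y":0,"z":0,"wx":0,"wy":0,"wz":0,"fingers":0},
  ],
)

```text
clock: 7.38
tool_pos: [0.6014, 0.2443, 0.2036]
eef_rot: [0.958, -0.286, -0.006, 0.013]
contact_force: [-0.2, -0.0, -0.2]
opening: 0.487
```

```bash
python3 -c "
from h import *
st();plan([[.6048,.2505,.192]],[-33],n=3)"
```

```text
t 7.38 p [0.6014 0.2443 0.2036] yaw -33.3 tilt [-0.019 -0.02  -1.   ] F [-0.2 -0.  -0.2] M [ 0.02 -0.1   0.01] op 0.487
[{"x": -0.0002, "y": -0.0031, "z": 0.0048, "wx": 0.0029, "wy": 0.0005, "wz": -0.0005, "fingers": 0}, {"x": -0.0002, "y": -0.003, "z": 0.0048, "wx": 0.0029, "wy": 0.0005, "wz": -0.0005, "fingers": 0}, {"x": -0.0002, "y": -0.003, "z": 0.0048, "wx": 0.0029, "wy": 0.0005, "wz": -0.0005, "fingers": 0}]
```

Request:
apply_moves(
  series=[
    {"x":0,"y":-0.003,"z":0.005,"wx":0.003,"wy":0.0005,"wz":0,"fingers":0},
    {"x":0,"y":-0.003,"z":0.005,"wx":0.003,"wy":0.0005,"wz":0,"fingers":0},
    {"x":0,"y":-0.003,"z":0.005,"wx":0.003,"wy":0.0005,"wz":0,"fingers":0},
    {"x":0,"y":0,"z":0,"wx":0,"wy":0,"wz":0,"fingers":0},
  ],
)

```text
clock: 7.88
tool_pos: [0.6059, 0.252, 0.1909]
eef_rot: [0.958, -0.286, 0.001, -0.002]
contact_force: [0.3, -0.5, 1.0]
opening: 0.503
```

```bash
python3 -c "
from h import *
st();plan([[.6048,.2505,.192]],[-33],n=1)"
```

```text
t 7.88 p [0.6059 0.252  0.1909] yaw -33.2 tilt [ 0.003  0.004 -1.   ] F [ 0.3 -0.5  1. ] M [-0.11 -0.   -0.01] op 0.503
[{"x": -0.0002, "y": 0.0023, "z": -0.0014, "wx": -0.0016, "wy": -0.0, "wz": -0.0014, "fingers": 0}]
```

Request:
apply_moves(
  series=[
    {"x":0,"y":0,"z":0,"wx":0,"wy":0,"wz":0,"fingers":-1},
    {"x":0,"y":0,"z":0,"wx":0,"wy":0,"wz":0,"fingers":-1},
    {"x":0,"y":0,"z":0,"wx":0,"wy":0,"wz":0,"fingers":-1},
    {"x":0,"y":0,"z":0,"wx":0,"wy":0,"wz":0,"fingers":-1},
  ],
  force=40,
)

```text
clock: 8.38
tool_pos: [0.6065, 0.2516, 0.191]
eef_rot: [0.958, -0.286, 0.001, -0.002]
contact_force: [0.1, 0.6, -1.4]
opening: 0.206
```

```bash
cat >> h.py <<'E'
HUB=np.array([.5721,.2002])
def wind(dth, n, z=.191, step=None, yawd=-33):
    """report crank angle/torque and plan n rows of dth deg clockwise"""
    s=st(); v=s["tool_pos"][:2]-HUB; th=math.atan2(v[1],v[0]); F=s["contact_force"][:2]
    t=np.array([math.sin(th),-math.cos(th)]); e=np.array([math.cos(th),math.sin(th)])
    print("th",round(math.degrees(th),1),"crank",round((57-math.degrees(th))%360,1),"r",np.hypot(*v).round(4),"Ftan",(-F@t).round(2),"Frad",(F@e).round(2))
    open('log.txt','a').write(json.dumps([s["clock"],*s["tool_pos"],*s["contact_force"]])+"\n")
    if n: plan([[*(HUB+.06*np.array([math.cos(th-math.radians(dth*k)),math.sin(th-math.radians(dth*k))])),z] for k in range(1,n+1)],[yawd]*n,n=1,fingers=-1)
E
python3 -c "
from h import *
wind(6,8)"
```

```text
t 8.38 p [0.6065 0.2516 0.191 ] yaw -33.3 tilt [ 0.004  0.004 -1.   ] F [ 0.1  0.6 -1.4] M [0.   0.02 0.03] op 0.206
th 56.2 crank 0.8 r 0.0619 Ftan 0.26 Frad 0.55
[{"x": 0.0078, "y": 0.0028, "z": -0.0, "wx": -0.0017, "wy": -0.0003, "wz": -0.0015, "fingers": -1}, {"x": 0.0077, "y": 0.0013, "z": -0.0, "wx": -0.0, "wy": 0.0, "wz": 0.0, "fingers": -1}, {"x": 0.0076, "y": 0.0021, "z": -0.0, "wx": -0.0, "wy": 0.0, "wz": 0.0, "fingers": -1}, {"x": 0.0073, "y": 0.0029, "z": -0.0, "wx": -0.0, "wy": 0.0, "wz": 0.0, "fingers": -1}, {"x": 0.0069, "y": 0.0037, "z": -0.0, "wx": -0.0, "wy": 0.0, "wz": 0.0, "fingers": -1}, {"x": 0.0065, "y": 0.0044, "z": -0.0, "wx": -0.0, "wy": 0.0, "wz": 0.0, "fingers": -1}, {"x": 0.006, "y": 0.005, "z": -0.0, "wx": 0.0, "wy": 0.0, "wz": 0.0, "fingers": -1}, {"x": 0.0055, "y": 0.0056, "z": 0.0, "wx": 0.0, "wy": -0.0, "wz": 0.0, "fingers": -1}]
```

Request:
apply_moves(
  series=[
    {"x":0.0078,"y":0.001,"z":0,"wx":0,"wy":0,"wz":0,"fingers":-1},
    {"x":0.0077,"y":0.0014,"z":0,"wx":0,"wy":0,"wz":0,"fingers":-1},
    {"x":0.0076,"y":0.0021,"z":0,"wx":0,"wy":0,"wz":0,"fingers":-1},
    {"x":0.0073,"y":0.0029,"z":0,"wx":0,"wy":0,"wz":0,"fingers":-1},
    {"x":0.0069,"y":0.0037,"z":0,"wx":0,"wy":0,"wz":0,"fingers":-1},
    {"x":0.0065,"y":0.0044,"z":0,"wx":0,"wy":0,"wz":0,"fingers":-1},
    {"x":0.006,"y":0.005,"z":0,"wx":0,"wy":0,"wz":0,"fingers":-1},
    {"x":0.0055,"y":0.0056,"z":0,"wx":0,"wy":0,"wz":0,"fingers":-1},
  ],
)

```text
clock: 9.38
tool_pos: [0.6121, 0.2464, 0.1911]
eef_rot: [0.962, -0.272, -0.019, -0.021]
contact_force: [-2.0, 8.8, -2.9]
opening: 0.207
```

```bash
python3 -c "
from h import *
wind(6,8)"
```

```text
t 9.38 p [0.6121 0.2464 0.1911] yaw -31.5 tilt [-0.026  0.051 -0.998] F [-2.   8.8 -2.9] M [ 1.53 -0.35 -0.08] op 0.207
th 49.1 crank 7.9 r 0.0611 Ftan 7.32 Frad 5.34
[{"x": 0.0074, "y": 0.003, "z": -0.0003, "wx": -0.0093, "wy": 0.0157, "wz": 0.0079, "fingers": -1}, {"x": 0.0075, "y": 0.0023, "z": 0.0, "wx": 0.0, "wy": -0.0, "wz": -0.0, "fingers": -1}, {"x": 0.0072, "y": 0.0031, "z": 0.0, "wx": -0.0, "wy": -0.0, "wz": 0.0, "fingers": -1}, {"x": 0.0069, "y": 0.0038, "z": 0.0, "wx": 0.0, "wy": 0.0, "wz": 0.0, "fingers": -1}, {"x": 0.0064, "y": 0.0045, "z": 0.0, "wx": 0.0, "wy": 0.0, "wz": 0.0, "fingers": -1}, {"x": 0.0059, "y": 0.0051, "z": 0.0, "wx": 0.0, "wy": 0.0, "wz": 0.0, "fingers": -1}, {"x": 0.0054, "y": 0.0057, "z": 0.0, "wx": 0.0, "wy": 0.0, "wz": 0.0, "fingers": -1}, {"x": 0.0047, "y": 0.0063, "z": 0.0, "wx": 0.0, "wy": 0.0, "wz": 0.0, "fingers": -1}]
```

```bash
cat >> h.py <<'E'
def wind2(A, n, dth, z=.191, yawd=-33, kr=1.0, kt=.35):
    """A: commanded lead per row (m) along the tangent; dth expected real progress per row (deg)"""
    s=st(); v=s["tool_pos"][:2]-HUB; th0=math.atan2(v[1],v[0]); F=s["contact_force"][:2]
    t=np.array([math.sin(th0),-math.cos(th0)]); e=np.array([math.cos(th0),math.sin(th0)]); r=np.hypot(*v)
    print("th",round(math.degrees(th0),1),"crank",round((57-math.degrees(th0))%360,1),"r",r.round(4),"Ftan",(-F@t).round(2),"Frad",(F@e).round(2))
    open('log.txt','a').write(json.dumps([s["clock"],*s["tool_pos"],*s["contact_force"]])+"\n")
    Rm=R.from_quat(s["eef_rot"]); psi=math.radians(yawd)
    Rt=R.from_matrix(np.c_[[math.cos(psi),math.sin(psi),0],[math.sin(psi),-math.cos(psi),0],[0,0,-1]])
    rv=(Rm.inv()*Rt).as_rotvec()*kt/math.pi; rows=[]
    for k in range(n):
        th=th0-math.radians(dth*(k+.5)); t=np.array([math.sin(th),-math.cos(th)]); e=np.array([math.cos(th),math.sin(th)])
        w=np.array([*(A*t+kr*(.0605-r)*e),(z-s["tool_pos"][2])*.5])
        q=Rt.inv().apply(w)/.8
        rows.append(dict(x=round(q[0],3),y=round(q[1],3),z=round(q[2],3),wx=round(rv[0],4),wy=round(rv[1],4),wz=round(rv[2],4),fingers=-1))
    print(json.dumps(rows))
E
python3 -c "
from h import *
wind2(.014,6,5)"
```

```text
t 9.38 p [0.6121 0.2464 0.1911] yaw -31.5 tilt [-0.026  0.051 -0.998] F [-2.   8.8 -2.9] M [ 1.53 -0.35 -0.08] op 0.207
th 49.1 crank 7.9 r 0.0611 Ftan 7.32 Frad 5.34
[{"x": 0.017, "y": 0.004, "z": 0.0, "wx": -0.0033, "wy": 0.0055, "wz": 0.0028, "fingers": -1}, {"x": 0.017, "y": 0.005, "z": 0.0, "wx": -0.0033, "wy": 0.0055, "wz": 0.0028, "fingers": -1}, {"x": 0.016, "y": 0.007, "z": 0.0, "wx": -0.0033, "wy": 0.0055, "wz": 0.0028, "fingers": -1}, {"x": 0.015, "y": 0.008, "z": 0.0, "wx": -0.0033, "wy": 0.0055, "wz": 0.0028, "fingers": -1}, {"x": 0.015, "y": 0.009, "z": 0.0, "wx": -0.0033, "wy": 0.0055, "wz": 0.0028, "fingers": -1}, {"x": 0.014, "y": 0.011, "z": 0.0, "wx": -0.0033, "wy": 0.0055, "wz": 0.0028, "fingers": -1}]
```

Request:
apply_moves(
  series=[
    {"x":0.017,"y":0.004,"z":0,"wx":-0.0033,"wy":0.0055,"wz":0.003,"fingers":-1},
    {"x":0.017,"y":0.005,"z":0,"wx":-0.0033,"wy":0.0055,"wz":0.003,"fingers":-1},
    {"x":0.016,"y":0.007,"z":0,"wx":-0.0033,"wy":0.0055,"wz":0.003,"fingers":-1},
    {"x":0.015,"y":0.008,"z":0,"wx":-0.0033,"wy":0.0055,"wz":0.003,"fingers":-1},
    {"x":0.015,"y":0.009,"z":0,"wx":-0.0033,"wy":0.0055,"wz":0.003,"fingers":-1},
    {"x":0.014,"y":0.011,"z":0,"wx":-0.0033,"wy":0.0055,"wz":0.003,"fingers":-1},
  ],
)

```text
clock: 10.12
tool_pos: [0.6338, 0.2044, 0.1909]
eef_rot: [0.958, -0.288, -0.001, 0.014]
contact_force: [-6.8, 7.6, 0.5]
opening: 0.203
```

```bash
python3 -c "
from h import *
wind2(.014,6,6)"
```

```text
t 10.12 p [0.6338 0.2044 0.1909] yaw -33.5 tilt [-0.01  -0.026 -1.   ] F [-6.8  7.6  0.5] M [ 2.25  1.5  -0.07] op 0.203
th 3.9 crank 53.1 r 0.0618 Ftan 8.07 Frad -6.29
[{"x": 0.008, "y": 0.015, "z": -0.0, "wx": 0.003, "wy": -0.0006, "wz": -0.0009, "fingers": -1}, {"x": 0.007, "y": 0.016, "z": -0.0, "wx": 0.003, "wy": -0.0006, "wz": -0.0009, "fingers": -1}, {"x": 0.005, "y": 0.017, "z": -0.0, "wx": 0.003, "wy": -0.0006, "wz": -0.0009, "fingers": -1}, {"x": 0.003, "y": 0.017, "z": -0.0, "wx": 0.003, "wy": -0.0006, "wz": -0.0009, "fingers": -1}, {"x": 0.001, "y": 0.018, "z": -0.0, "wx": 0.003, "wy": -0.0006, "wz": -0.0009, "fingers": -1}, {"x": -0.0, "y": 0.018, "z": -0.0, "wx": 0.003, "wy": -0.0006, "wz": -0.0009, "fingers": -1}]
```

Request:
apply_moves(
  series=[
    {"x":0.008,"y":0.015,"z":0,"wx":0.003,"wy":0,"wz":0,"fingers":-1},
    {"x":0.006,"y":0.016,"z":0,"wx":0.003,"wy":0,"wz":0,"fingers":-1},
    {"x":0.004,"y":0.017,"z":0,"wx":0.003,"wy":0,"wz":0,"fingers":-1},
    {"x":0.001,"y":0.018,"z":0,"wx":0.003,"wy":0,"wz":0,"fingers":-1},
  ],
)

```text
clock: 10.62
tool_pos: [0.6243, 0.1701, 0.1912]
eef_rot: [0.959, -0.282, 0.009, -0.022]
contact_force: [6.0, 5.6, -5.0]
opening: 0.205
```

```bash
python3 -c "
from h import *
wind2(.014,4,7.5)"
```

```text
t 10.62 p [0.6243 0.1701 0.1912] yaw -32.8 tilt [ 0.03   0.037 -0.999] F [ 6.   5.6 -5. ] M [ 0.73 -1.15 -0.05] op 0.205
th -30.0 crank 87.0 r 0.0602 Ftan 7.87 Frad 2.4
[{"x": 0.0, "y": 0.018, "z": 0.0, "wx": -0.0053, "wy": -0.0006, "wz": 0.0005, "fingers": -1}, {"x": -0.002, "y": 0.017, "z": 0.0, "wx": -0.0053, "wy": -0.0006, "wz": 0.0005, "fingers": -1}, {"x": -0.004, "y": 0.017, "z": 0.0, "wx": -0.0053, "wy": -0.0006, "wz": 0.0005, "fingers": -1}, {"x": -0.007, "y": 0.016, "z": 0.0, "wx": -0.0053, "wy": -0.0006, "wz": 0.0005, "fingers": -1}]
```

Request:
apply_moves(
  series=[
    {"x":0,"y":0.018,"z":0,"wx":-0.005,"wy":0,"wz":0,"fingers":-1},
    {"x":-0.002,"y":0.017,"z":0,"wx":-0.003,"wy":0,"wz":0,"fingers":-1},
    {"x":-0.004,"y":0.017,"z":0,"wx":-0.002,"wy":0,"wz":0,"fingers":-1},
    {"x":-0.007,"y":0.016,"z":0,"wx":-0.002,"wy":0,"wz":0,"fingers":-1},
  ],
)

```text
clock: 11.12
tool_pos: [0.5937, 0.1447, 0.1911]
eef_rot: [0.96, -0.278, 0.01, -0.02]
contact_force: [7.0, 5.7, -6.5]
opening: 0.204
```

```bash
python3 -c "
from h import *
wind2(.014,4,8)"
```

```text
t 11.12 p [0.5937 0.1447 0.1911] yaw -32.3 tilt [ 0.03   0.032 -0.999] F [ 7.   5.7 -6.5] M [ 1.08 -1.02 -0.02] op 0.204
th -68.8 crank 125.8 r 0.0596 Ftan 8.55 Frad -2.77
[{"x": -0.01, "y": 0.014, "z": 0.0, "wx": -0.0048, "wy": -0.0008, "wz": 0.0013, "fingers": -1}, {"x": -0.012, "y": 0.013, "z": 0.0, "wx": -0.0048, "wy": -0.0008, "wz": 0.0013, "fingers": -1}, {"x": -0.014, "y": 0.011, "z": 0.0, "wx": -0.0048, "wy": -0.0008, "wz": 0.0013, "fingers": -1}, {"x": -0.015, "y": 0.009, "z": 0.0, "wx": -0.0048, "wy": -0.0008, "wz": 0.0013, "fingers": -1}]
```

Request:
apply_moves(
  series=[
    {"x":-0.01,"y":0.014,"z":0,"wx":-0.005,"wy":-0.001,"wz":0.001,"fingers":-1},
    {"x":-0.012,"y":0.013,"z":0,"wx":-0.005,"wy":-0.001,"wz":0.001,"fingers":-1},
    {"x":-0.014,"y":0.011,"z":0,"wx":-0.005,"wy":-0.001,"wz":0.001,"fingers":-1},
    {"x":-0.015,"y":0.009,"z":0,"wx":-0.005,"wy":-0.001,"wz":0.001,"fingers":-1},
  ],
)

```text
clock: 11.62
tool_pos: [0.5528, 0.1448, 0.1912]
eef_rot: [0.959, -0.283, 0.006, -0.006]
contact_force: [9.9, 4.2, -13.3]
opening: 0.205
```

```bash
python3 -c "
from h import *
wind2(.014,4,8)"
```

```text
t 11.62 p [0.5528 0.1448 0.1912] yaw -32.9 tilt [ 0.015  0.007 -1.   ] F [  9.9   4.2 -13.3] M [ 1.09 -2.22  0.01] op 0.205
th -109.2 crank 166.2 r 0.0587 Ftan 7.99 Frad -7.25
[{"x": -0.017, "y": 0.005, "z": 0.0, "wx": -0.0016, "wy": -0.001, "wz": 0.0001, "fingers": -1}, {"x": -0.017, "y": 0.003, "z": 0.0, "wx": -0.0016, "wy": -0.001, "wz": 0.0001, "fingers": -1}, {"x": -0.018, "y": 0.0, "z": 0.0, "wx": -0.0016, "wy": -0.001, "wz": 0.0001, "fingers": -1}, {"x": -0.018, "y": -0.002, "z": 0.0, "wx": -0.0016, "wy": -0.001, "wz": 0.0001, "fingers": -1}]
```

Request:
apply_moves(
  series=[
    {"x":-0.017,"y":0.005,"z":0.004,"wx":-0.003,"wy":-0.001,"wz":0,"fingers":-1},
    {"x":-0.017,"y":0.003,"z":0.004,"wx":-0.003,"wy":-0.001,"wz":0,"fingers":-1},
    {"x":-0.018,"y":0,"z":0.004,"wx":-0.003,"wy":-0.001,"wz":0,"fingers":-1},
    {"x":-0.018,"y":-0.002,"z":0.004,"wx":-0.003,"wy":-0.001,"wz":0,"fingers":-1},
  ],
)

```text
clock: 12.12
tool_pos: [0.5257, 0.1652, 0.1904]
eef_rot: [0.957, -0.29, 0.017, 0.005]
contact_force: [4.2, -7.6, 20.2]
opening: 0.198
```

```bash
python3 -c "
from h import *
wind2(.014,4,7.5)"
```

```text
t 12.12 p [0.5257 0.1652 0.1904] yaw -33.7 tilt [ 0.03  -0.019 -0.999] F [ 4.2 -7.6 20.2] M [-1.41 -0.51 -0.  ] op 0.198
th -143.0 crank 200.0 r 0.0581 Ftan 8.61 Frad 1.18
[{"x": -0.017, "y": -0.004, "z": -0.0, "wx": -0.0, "wy": -0.004, "wz": -0.0014, "fingers": -1}, {"x": -0.016, "y": -0.007, "z": -0.0, "wx": -0.0, "wy": -0.004, "wz": -0.0014, "fingers": -1}, {"x": -0.015, "y": -0.009, "z": -0.0, "wx": -0.0, "wy": -0.004, "wz": -0.0014, "fingers": -1}, {"x": -0.014, "y": -0.011, "z": -0.0, "wx": -0.0, "wy": -0.004, "wz": -0.0014, "fingers": -1}]
```

Request:
apply_moves(
  series=[
    {"x":-0.017,"y":-0.004,"z":-0.001,"wx":0,"wy":-0.004,"wz":-0.001,"fingers":-1},
    {"x":-0.016,"y":-0.007,"z":0,"wx":0,"wy":-0.004,"wz":-0.001,"fingers":-1},
    {"x":-0.015,"y":-0.009,"z":0,"wx":0,"wy":-0.004,"wz":-0.001,"fingers":-1},
    {"x":-0.014,"y":-0.011,"z":0,"wx":0,"wy":-0.004,"wz":-0.001,"fingers":-1},
  ],
)

```text
clock: 12.62
tool_pos: [0.5132, 0.1984, 0.1909]
eef_rot: [0.956, -0.292, 0.006, 0.002]
contact_force: [7.8, -10.2, -0.5]
opening: 0.203
```

```bash
python3 -c "
from h import *
wind2(.014,4,7)"
```

```text
t 12.62 p [0.5132 0.1984 0.1909] yaw -33.9 tilt [ 0.01  -0.007 -1.   ] F [  7.8 -10.2  -0.5] M [-2.09 -1.64 -0.02] op 0.203
th -178.2 crank 235.2 r 0.0589 Ftan 10.44 Frad -7.49
[{"x": -0.011, "y": -0.014, "z": -0.0, "wx": 0.0, "wy": -0.0014, "wz": -0.0018, "fingers": -1}, {"x": -0.009, "y": -0.015, "z": -0.0, "wx": 0.0, "wy": -0.0014, "wz": -0.0018, "fingers": -1}, {"x": -0.007, "y": -0.016, "z": -0.0, "wx": 0.0, "wy": -0.0014, "wz": -0.0018, "fingers": -1}, {"x": -0.005, "y": -0.017, "z": -0.0, "wx": 0.0, "wy": -0.0014, "wz": -0.0018, "fingers": -1}]
```

Ftan has risen to 10.4 N, so first touch was probably near 205°. From here I'll take smaller steps.

Request:
apply_moves(
  series=[
    {"x":-0.011,"y":-0.014,"z":0,"wx":0.001,"wy":-0.001,"wz":-0.001,"fingers":-1},
    {"x":-0.009,"y":-0.016,"z":0,"wx":0.001,"wy":-0.001,"wz":-0.001,"fingers":-1},
  ],
)

```text
clock: 12.88
tool_pos: [0.5147, 0.2144, 0.1906]
eef_rot: [0.956, -0.294, 0.006, 0.008]
contact_force: [-2.7, -11.6, 9.5]
opening: 0.207
```

```bash
python3 -c "
from h import *
wind2(.014,4,7)
L=np.array([json.loads(l) for l in open('log.txt')])[2:]
A=np.c_[2*L[:,1:3],np.ones(len(L))];x=np.linalg.lstsq(A,(L[:,1:3]**2).sum(1),rcond=None)[0];h=x[:2];print(h,np.sqrt(x[2]+h@h))
for l in L:
  v=l[1:3]-h;th=math.atan2(v[1],v[0]);print(round((57-math.degrees(th))%360,1),(-l[4:6]@[math.sin(th),-math.cos(th)]).round(2))
"
```

```text
t 12.88 p [0.5147 0.2144 0.1906] yaw -34.2 tilt [ 0.006 -0.018 -1.   ] F [ -2.7 -11.6   9.5] M [-2.23  0.56 -0.01] op 0.207
th 166.1 crank 250.9 r 0.0591 Ftan 11.9 Frad -0.12
[{"x": -0.006, "y": -0.016, "z": -0.0, "wx": 0.0013, "wy": -0.0017, "wz": -0.0023, "fingers": -1}, {"x": -0.004, "y": -0.017, "z": -0.0, "wx": 0.0013, "wy": -0.0017, "wz": -0.0023, "fingers": -1}, {"x": -0.002, "y": -0.017, "z": -0.0, "wx": 0.0013, "wy": -0.0017, "wz": -0.0023, "fingers": -1}, {"x": -0.0, "y": -0.018, "z": -0.0, "wx": 0.0013, "wy": -0.0017, "wz": -0.0023, "fingers": -1}]
[0.57332828 0.20113375] 0.05996271397097832
7.6 7.29
53.9 7.98
88.3 7.93
127.2 8.48
167.1 7.89
200.0 8.61
234.4 10.55
249.7 11.9
```

Request:
apply_moves(
  series=[
    {"x":-0.006,"y":-0.017,"z":-0.001,"wx":0.002,"wy":-0.002,"wz":-0.002,"fingers":-1},
    {"x":-0.003,"y":-0.018,"z":-0.001,"wx":0.002,"wy":-0.002,"wz":-0.002,"fingers":-1},
  ],
)

```text
clock: 13.12
tool_pos: [0.5201, 0.2288, 0.1907]
eef_rot: [0.957, -0.291, -0.002, 0.013]
contact_force: [-7.5, -9.8, 7.9]
opening: 0.202
```

```bash
sed -i 's/^HUB=.*/HUB=np.array([.5733,.2011])/' h.py; python3 -c "
from h import *
wind2(.015,3,7)"
```

```text
t 13.12 p [0.5201 0.2288 0.1907] yaw -33.8 tilt [-0.011 -0.024 -1.   ] F [-7.5 -9.8  7.9] M [-1.89  1.49 -0.06] op 0.202
th 152.5 crank 264.5 r 0.0599 Ftan 12.13 Frad 2.09
[{"x": -0.001, "y": -0.019, "z": -0.0, "wx": 0.0029, "wy": -0.0004, "wz": -0.0016, "fingers": -1}, {"x": 0.001, "y": -0.019, "z": -0.0, "wx": 0.0029, "wy": -0.0004, "wz": -0.0016, "fingers": -1}, {"x": 0.003, "y": -0.018, "z": -0.0, "wx": 0.0029, "wy": -0.0004, "wz": -0.0016, "fingers": -1}]
```

Request:
apply_moves(
  series=[
    {"x":0,"y":-0.019,"z":-0.001,"wx":0.003,"wy":0,"wz":-0.001,"fingers":-1},
    {"x":0.002,"y":-0.019,"z":-0.001,"wx":0.003,"wy":0,"wz":-0.001,"fingers":-1},
    {"x":0.004,"y":-0.018,"z":-0.001,"wx":0.003,"wy":0,"wz":-0.001,"fingers":-1},
  ],
)

```text
clock: 13.5
tool_pos: [0.5364, 0.2489, 0.1906]
eef_rot: [0.957, -0.289, -0.008, 0.018]
contact_force: [-11.2, -7.8, 10.4]
opening: 0.208
```

```bash
python3 -c "
from h import *
wind2(.015,3,7)"
```

```text
t 13.5 p [0.5364 0.2489 0.1906] yaw -33.6 tilt [-0.025 -0.03  -0.999] F [-11.2  -7.8  10.4] M [-1.48  2.11 -0.06] op 0.208
th 127.7 crank 289.3 r 0.0604 Ftan 13.59 Frad 0.64
[{"x": 0.007, "y": -0.017, "z": -0.0, "wx": 0.0043, "wy": 0.0005, "wz": -0.0011, "fingers": -1}, {"x": 0.009, "y": -0.016, "z": -0.0, "wx": 0.0043, "wy": 0.0005, "wz": -0.0011, "fingers": -1}, {"x": 0.011, "y": -0.015, "z": -0.0, "wx": 0.0043, "wy": 0.0005, "wz": -0.0011, "fingers": -1}]
```

Crank is about 86° past first touch (about 203°) at 13.6 N. I'll stop here, relax, let go and read the final grip position.

Request:
apply_moves(
  series=[
    {"x":0,"y":0,"z":0,"wx":0,"wy":0,"wz":0,"fingers":-1},
    {"x":0,"y":0,"z":0,"wx":0,"wy":0,"wz":0,"fingers":0},
    {"x":0,"y":0,"z":0,"wx":0,"wy":0,"wz":0,"fingers":0},
    {"x":0,"y":0,"z":0,"wx":0,"wy":0,"wz":0,"fingers":0},
  ],
  force=15,
)

```text
clock: 14.0
tool_pos: [0.5373, 0.2492, 0.1909]
eef_rot: [0.957, -0.289, -0.007, 0.017]
contact_force: [-0.2, 0.5, 0.4]
opening: 0.497
```

```bash
python3 -c "
from h import *
s=st();cm=camera_model('wrist');p,d=snap('wrist','w6')
c=cv2.resize(p[60:400,130:430],(600,600*340//300))[:600]
cv2.imwrite('pics/w6c.png',cv2.resize(p[60:400,110:450],(600,600))[:,:,::-1])
v=s['tool_pos'][:2]-HUB; print(math.degrees(math.atan2(v[1],v[0])))
P=[*(HUB+.06*np.array([math.cos(math.radians(126)),math.sin(math.radians(126))])),.239];print(P,w2px('wrist',P))
vv,u=np.mgrid[60:400,110:450];dd=d[vv,u]
k=cm['camera_matrix'];T=cm['world_from_camera']
Q=np.stack([(u-k[0,2])/k[0,0]*dd,-(vv-k[1,2])/k[1,1]*dd,-dd,np.ones(u.shape)],-1)@T.T
m=(abs(Q[...,2]-.239)<.004)&(np.hypot(Q[...,0]-P[0],Q[...,1]-P[1])<.016)&(p[60:400,110:450].min(-1)>60)
print(m.sum(),Q[m].mean(0))
plan([[P[0],P[1],.191]],[36],fingers=0)
"
```

```text
t 14.0 p [0.5373 0.2492 0.1909] yaw -33.6 tilt [-0.023 -0.029 -0.999] F [-0.2  0.5  0.4] M [-0.04 -0.03  0.07] op 0.497
126.82838884909442
[np.float64(0.5380328848624516), np.float64(0.24964101966249685), 0.239] [288.32786236 332.59431025]
78 [0.52990143 0.24094603 0.23990242 1.        ]
[{"x": 0.0001, "y": -0.0001, "z": -0.0, "wx": 0.0014, "wy": 0.0012, "wz": -0.0552, "fingers": 0}, {"x": 0.0001, "y": -0.0001, "z": -0.0, "wx": 0.0014, "wy": 0.0012, "wz": -0.0552, "fingers": 0}, {"x": 0.0001, "y": -0.0001, "z": -0.0, "wx": 0.0014, "wy": 0.0012, "wz": -0.0552, "fingers": 0}, {"x": 0.0001, "y": -0.0001, "z": -0.0, "wx": 0.0014, "wy": 0.0012, "wz": -0.0552, "fingers": 0}, {"x": 0.0001, "y": -0.0001, "z": -0.0, "wx": 0.0014, "wy": 0.0012, "wz": -0.0552, "fingers": 0}, {"x": 0.0001, "y": -0.0, "z": -0.0, "wx": 0.0014, "wy": 0.0012, "wz": -0.0552, "fingers": 0}, {"x": 0.0002, "y": -0.0, "z": -0.0, "wx": 0.0014, "wy": 0.0012, "wz": -0.0552, "fingers": 0}]
```

View pics/w6c.png

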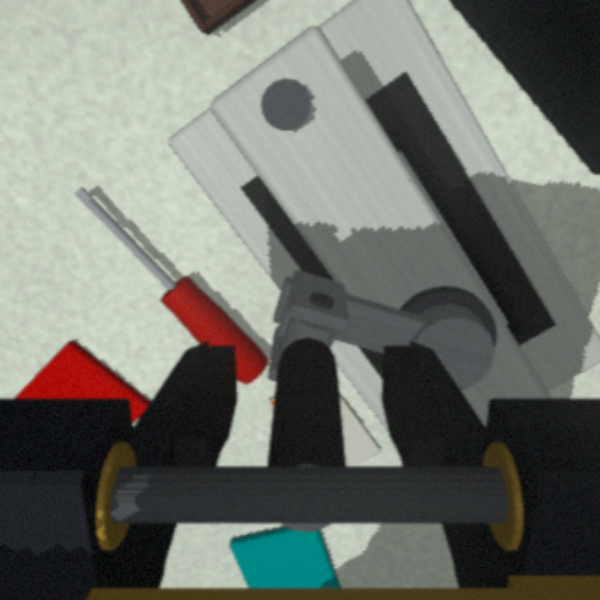

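The sleeve stands centred between the open fingers at (305,420) in the crop; the arm and hub show at (445,330). I'll yaw in place so the jaws line up with the hinge axis.

Request:
apply_moves(
  series=[
    {"x":0,"y":0,"z":0,"wx":0.001,"wy":0.001,"wz":-0.055,"fingers":0},
    {"x":0,"y":0,"z":0,"wx":0.001,"wy":0.001,"wz":-0.055,"fingers":0},
    {"x":0,"y":0,"z":0,"wx":0.001,"wy":0.001,"wz":-0.055,"fingers":0},
    {"x":0,"y":0,"z":0,"wx":0.001,"wy":0.001,"wz":-0.055,"fingers":0},
    {"x":0,"y":0,"z":0,"wx":0.001,"wy":0.001,"wz":-0.055,"fingers":0},
    {"x":0,"y":0,"z":0,"wx":0.001,"wy":0.001,"wz":-0.055,"fingers":0},
    {"x":0,"y":0,"z":0,"wx":0.001,"wy":0.001,"wz":-0.055,"fingers":0},
    {"x":0,"y":0,"z":0,"wx":0,"wy":0,"wz":0,"fingers":0},
  ],
)

```text
clock: 15.05
tool_pos: [0.5384, 0.2491, 0.1914]
eef_rot: [0.946, 0.325, -0.001, 0.003]
contact_force: [-0.0, 0.1, 0.7]
opening: 0.504
```

```bash
python3 -c "
from h import *
s=st();plan([[.5373,.2492,.199]],[36.5],n=2,fingers=0);cm=camera_model('wrist');p,d=snap('wrist','w7')
cv2.imwrite('pics/w7c.png',cv2.resize(p[60:400,110:450],(500,500))[:,:,::-1])
for P in ([.5373,.2492,.239],[.5373,.2492,.171],[.5733,.2011,.142]): print(w2px('wrist',P))
vv,u=np.mgrid[60:400,110:450];dd=d[vv,u]
k=cm['camera_matrix'];T=cm['world_from_camera']
Q=np.stack([(u-k[0,2])/k[0,0]*dd,-(vv-k[1,2])/k[1,1]*dd,-dd,np.ones(u.shape)],-1)@T.T
m=(abs(Q[...,2]-.1725)<.003)&(np.hypot(Q[...,0]-.5373,Q[...,1]-.2492)<.025)
print(m.sum(),Q[m].mean(0))
"
```

```text
t 15.05 p [0.5384 0.2491 0.1914] yaw 37.9 tilt [-0.    -0.006 -1.   ] F [-0.   0.1  0.7] M [ 0.   -0.1  -0.04] op 0.504
[{"x": -0.0005, "y": -0.0004, "z": -0.0047, "wx": 0.0008, "wy": 0.0007, "wz": 0.0038, "fingers": 0}, {"x": -0.0005, "y": -0.0004, "z": -0.0047, "wx": 0.0008, "wy": 0.0007, "wz": 0.0038, "fingers": 0}]
[285.0911113  332.03111779]
[285.54638877 253.66547066]
[284.24419053 309.58870855]
699 [0.53204    0.24816761 0.17138305 1.        ]
```

View pics/w7c.png

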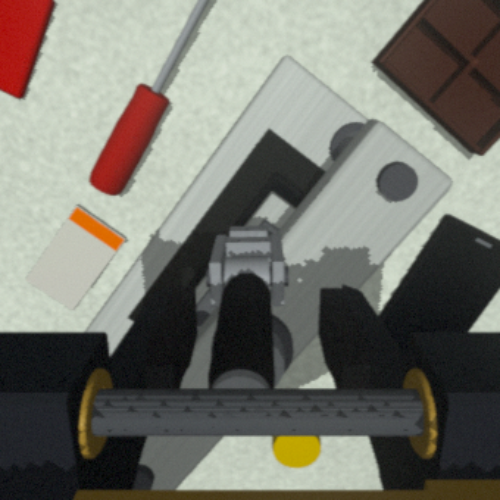

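The sleeve sits about 6 mm to the left of the jaw centre (cap at (242,380), cheeks at (250,265) in the crop). Depth puts the pivot near (0.532, 0.248), so the arm direction is about 131°. I'll recentre at yaw 41.

```bash
python3 -c "
from h import *
plan([[.533,.247,.206]],[41],n=3,fingers=0)"
```

```text
[{"x": -0.0024, "y": -0.0006, "z": -0.006, "wx": 0.0005, "wy": 0.0005, "wz": -0.0059, "fingers": 0}, {"x": -0.0023, "y": -0.0007, "z": -0.0061, "wx": 0.0005, "wy": 0.0005, "wz": -0.0059, "fingers": 0}, {"x": -0.0023, "y": -0.0007, "z": -0.0061, "wx": 0.0005, "wy": 0.0005, "wz": -0.0059, "fingers": 0}]
```

Request:
apply_moves(
  series=[
    {"x":-0.0024,"y":-0.0007,"z":-0.006,"wx":0.0005,"wy":0.0005,"wz":-0.006,"fingers":0},
    {"x":-0.0024,"y":-0.0007,"z":-0.006,"wx":0.0005,"wy":0.0005,"wz":-0.006,"fingers":0},
    {"x":-0.0024,"y":-0.0007,"z":-0.006,"wx":0.0005,"wy":0.0005,"wz":-0.006,"fingers":0},
    {"x":0,"y":0,"z":0,"wx":0,"wy":0,"wz":0,"fingers":0},
  ],
)

```text
clock: 15.6
tool_pos: [0.5326, 0.2473, 0.2076]
eef_rot: [0.937, 0.35, 0.001, 0.0]
contact_force: [1.0, 0.3, -0.6]
opening: 0.499
```

```bash
python3 -c "
from h import *
s=st();plan([[.533,.247,.206]],[41],n=1,fingers=0);cm=camera_model('wrist');p,d=snap('wrist','w8')
vv,u=np.mgrid[60:400,110:450];dd=d[vv,u]
k=cm['camera_matrix'];T=cm['world_from_camera']
Q=np.stack([(u-k[0,2])/k[0,0]*dd,-(vv-k[1,2])/k[1,1]*dd,-dd,np.ones(u.shape)],-1)@T.T
m=(abs(Q[...,2]-.170)<.003)&(np.hypot(Q[...,0]-.5335,Q[...,1]-.247)<.022)
print(m.sum(),Q[m].mean(0)); m2=m.astype('u1'); print(cv2.minAreaRect((Q[m][:,:2]*1000).astype('f4')))
cap=(abs(Q[...,2]-.239)<.003)&(np.hypot(Q[...,0]-.5335,Q[...,1]-.247)<.014); print(cap.sum(),Q[cap].mean(0),cv2.minAreaRect((Q[cap][:,:2]*1000).astype('f4')))
"
```

```text
t 15.6 p [0.5326 0.2473 0.2076] yaw 41.0 tilt [ 0.002  0.    -1.   ] F [ 1.   0.3 -0.6] M [-0.01 -0.17  0.05] op 0.499
[{"x": 0.0002, "y": 0.0007, "z": 0.002, "wx": 0.0003, "wy": -0.0006, "wz": 0.0001, "fingers": 0}]
746 [0.53128095 0.24834623 0.17058619 1.        ]
((532.99609375, 246.85874938964844), (33.594478607177734, 20.195629119873047), 38.75348663330078)
1004 [0.53237943 0.24731872 0.23944579 1.        ] ((532.6362915039062, 246.79409790039062), (15.963101387023926, 15.348206520080566), 40.200828552246094)
```

Clear result: cap (0.5326, 0.2468, 0.239) is over the pivot (0.533, 0.247), so the grip is still upright and now centred. I'll grip and fold back.

Request:
apply_moves(
  series=[
    {"x":0,"y":0,"z":0,"wx":0,"wy":0,"wz":0,"fingers":-1},
    {"x":0,"y":0,"z":0,"wx":0,"wy":0,"wz":0,"fingers":-1},
    {"x":0,"y":0,"z":0,"wx":0,"wy":0,"wz":0,"fingers":-1},
    {"x":0,"y":0,"z":0,"wx":0,"wy":0,"wz":0,"fingers":-1},
  ],
  force=15,
)

```text
clock: 16.15
tool_pos: [0.5329, 0.2476, 0.2071]
eef_rot: [0.937, 0.35, 0.001, -0.0]
contact_force: [0.3, 0.5, 0.9]
opening: 0.213
```

```bash
sed -i 's/^PIV=.*/PIV=np.array([.533,.247,.163])/; s/dz=-.019/dz=-.0134/; s/\[0,0,.019\];v=g/[0,0,.0134];v=g/' h.py; python3 -c "
from h import *
foldplan(131,41,0,16)"
```

```text
t 16.15 p [0.5329 0.2476 0.2071] yaw 41.0 tilt [ 0.002  0.001 -1.   ] F [0.3 0.5 0.9] M [-0.13 -0.09 -0.03] op 0.213
r 0.057540869104867394 phi 1.580177368810677 lat -0.00034509699854526734
[{"x": -0.0004, "y": 0.0071, "z": 0.0003, "wx": 0.0002, "wy": -0.0007, "wz": -0.0, "fingers": -1}, {"x": 0.0, "y": 0.007, "z": 0.001, "wx": 0.0, "wy": -0.0, "wz": 0.0, "fingers": -1}, {"x": -0.0, "y": 0.0069, "z": 0.0017, "wx": 0.0, "wy": 0.0, "wz": 0.0, "fingers": -1}, {"x": 0.0, "y": 0.0067, "z": 0.0023, "wx": 0.0, "wy": 0.0, "wz": 0.0, "fingers": -1}, {"x": 0.0, "y": 0.0064, "z": 0.003, "wx": 0.0, "wy": 0.0, "wz": 0.0, "fingers": -1}, {"x": -0.0, "y": 0.0061, "z": 0.0036, "wx": 0.0, "wy": 0.0, "wz": 0.0, "fingers": -1}, {"x": 0.0, "y": 0.0057, "z": 0.0042, "wx": 0.0, "wy": 0.0, "wz": 0.0, "fingers": -1}, {"x": -0.0, "y": 0.0053, "z": 0.0047, "wx": 0.0, "wy": 0.0, "wz": 0.0, "fingers": -1}]
[{"x": 0.0, "y": 0.0048, "z": 0.0052, "wx": 0.0, "wy": 0.0, "wz": 0.0, "fingers": -1}, {"x": 0.0, "y": 0.0043, "z": 0.0057, "wx": 0.0, "wy": 0.0, "wz": 0.0, "fingers": -1}, {"x": 0.0, "y": 0.0037, "z": 0.0061, "wx": 0.0, "wy": 0.0, "wz": 0.0, "fingers": -1}, {"x": 0.0, "y": 0.0031, "z": 0.0064, "wx": 0.0, "wy": 0.0, "wz": 0.0, "fingers": -1}, {"x": -0.0, "y": 0.0024, "z": 0.0067, "wx": 0.0, "wy": 0.0, "wz": 0.0, "fingers": -1}, {"x": -0.0, "y": 0.0017, "z": 0.0069, "wx": 0.0, "wy": 0.0, "wz": 0.0, "fingers": -1}, {"x": 0.0, "y": 0.001, "z": 0.007, "wx": 0.0, "wy": 0.0, "wz": 0.0, "fingers": -1}, {"x": 0.0, "y": 0.0004, "z": 0.0071, "wx": 0.0, "wy": 0.0, "wz": 0.0, "fingers": -1}]
```

Request:
apply_moves(
  series=[
    {"x":0,"y":0.007,"z":0.0003,"wx":0,"wy":0,"wz":0,"fingers":-1},
    {"x":0,"y":0.007,"z":0.001,"wx":0,"wy":0,"wz":0,"fingers":-1},
    {"x":0,"y":0.007,"z":0.0017,"wx":0,"wy":0,"wz":0,"fingers":-1},
    {"x":0,"y":0.0067,"z":0.0023,"wx":0,"wy":0,"wz":0,"fingers":-1},
    {"x":0,"y":0.0064,"z":0.003,"wx":0,"wy":0,"wz":0,"fingers":-1},
    {"x":0,"y":0.006,"z":0.0036,"wx":0,"wy":0,"wz":0,"fingers":-1},
  ],
)

```text
clock: 16.9
tool_pos: [0.5531, 0.2242, 0.1979]
eef_rot: [0.936, 0.351, 0.0, -0.002]
contact_force: [-3.6, 1.1, 4.3]
opening: 0.207
```

```bash
python3 -c "
from h import *
foldplan(131,41,0.02,12)"
```

```text
t 16.9 p [0.5531 0.2242 0.1979] yaw 41.1 tilt [-0.001  0.004 -1.   ] F [-3.6  1.1  4.3] M [ 0.33  0.46 -0.03] op 0.207
r 0.0570654705230065 phi 1.0094367196827974 lat -0.00016930572439302106
[{"x": -0.0002, "y": 0.0049, "z": 0.0033, "wx": -0.0011, "wy": -0.0006, "wz": 0.0006, "fingers": -1}, {"x": 0.0, "y": 0.0046, "z": 0.0037, "wx": 0.0, "wy": 0.0, "wz": 0.0, "fingers": -1}, {"x": -0.0, "y": 0.0042, "z": 0.0041, "wx": 0.0, "wy": 0.0, "wz": 0.0, "fingers": -1}, {"x": -0.0, "y": 0.0039, "z": 0.0044, "wx": 0.0, "wy": 0.0, "wz": 0.0, "fingers": -1}, {"x": -0.0, "y": 0.0035, "z": 0.0047, "wx": 0.0, "wy": 0.0, "wz": 0.0, "fingers": -1}, {"x": 0.0, "y": 0.0031, "z": 0.005, "wx": 0.0, "wy": 0.0, "wz": 0.0, "fingers": -1}, {"x": -0.0, "y": 0.0027, "z": 0.0052, "wx": 0.0, "wy": 0.0, "wz": 0.0, "fingers": -1}, {"x": 0.0, "y": 0.0022, "z": 0.0054, "wx": 0.0, "wy": 0.0, "wz": 0.0, "fingers": -1}]
[{"x": 0.0, "y": 0.0018, "z": 0.0056, "wx": 0.0, "wy": 0.0, "wz": 0.0, "fingers": -1}, {"x": 0.0, "y": 0.0013, "z": 0.0057, "wx": 0.0, "wy": 0.0, "wz": 0.0, "fingers": -1}, {"x": -0.0, "y": 0.0008, "z": 0.0058, "wx": 0.0, "wy": 0.0, "wz": 0.0, "fingers": -1}, {"x": 0.0, "y": 0.0004, "z": 0.0059, "wx": 0.0, "wy": 0.0, "wz": 0.0, "fingers": -1}]
```

Request:
apply_moves(
  series=[
    {"x":0,"y":0.005,"z":0.0035,"wx":0,"wy":0,"wz":0,"fingers":-1},
    {"x":0,"y":0.0046,"z":0.0038,"wx":0,"wy":0,"wz":0,"fingers":-1},
    {"x":0,"y":0.0042,"z":0.0042,"wx":0,"wy":0,"wz":0,"fingers":-1},
    {"x":0,"y":0.0039,"z":0.0046,"wx":0,"wy":0,"wz":0,"fingers":-1},
    {"x":0,"y":0.0035,"z":0.0048,"wx":0,"wy":0,"wz":0,"fingers":-1},
    {"x":0,"y":0.003,"z":0.005,"wx":0,"wy":0,"wz":0,"fingers":-1},
    {"x":0,"y":0.0027,"z":0.0053,"wx":0,"wy":0,"wz":0,"fingers":-1},
    {"x":0,"y":0.0022,"z":0.0055,"wx":0,"wy":0,"wz":0,"fingers":-1},
  ],
)

```text
clock: 17.9
tool_pos: [0.5698, 0.204, 0.1656]
eef_rot: [0.937, 0.351, -0.0, -0.001]
contact_force: [-2.0, 0.0, 2.2]
opening: 0.208
```

```bash
python3 -c "
from h import *
foldplan(131,41,0.05,5)"
```

```text
t 17.9 p [0.5698 0.204  0.1656] yaw 41.0 tilt [-0.001  0.002 -1.   ] F [-2.   0.   2.2] M [ 0.26  0.3  -0.12] op 0.208
r 0.05878324143138369 phi 0.27578486952463305 lat 0.0004556277147504846
[{"x": 0.0006, "y": 0.0008, "z": 0.0032, "wx": -0.0007, "wy": -0.0001, "wz": 0.0002, "fingers": -1}, {"x": 0.0, "y": 0.0007, "z": 0.0032, "wx": -0.0, "wy": 0.0, "wz": 0.0, "fingers": -1}, {"x": 0.0, "y": 0.0005, "z": 0.0033, "wx": 0.0, "wy": 0.0, "wz": 0.0, "fingers": -1}, {"x": -0.0, "y": 0.0004, "z": 0.0033, "wx": -0.0, "wy": -0.0, "wz": 0.0, "fingers": -1}, {"x": -0.0, "y": 0.0002, "z": 0.0033, "wx": 0.0, "wy": 0.0, "wz": 0.0, "fingers": -1}]
```

Request:
apply_moves(
  series=[
    {"x":0,"y":0.0008,"z":0.0035,"wx":0,"wy":0,"wz":0,"fingers":-1},
    {"x":0,"y":0.0007,"z":0.0035,"wx":0,"wy":0,"wz":0,"fingers":-1},
    {"x":0,"y":0.0005,"z":0.0035,"wx":0,"wy":0,"wz":0,"fingers":-1},
    {"x":0,"y":0.0003,"z":0.0035,"wx":0,"wy":0,"wz":0,"fingers":-1},
    {"x":0,"y":0,"z":0.0035,"wx":0,"wy":0,"wz":0,"fingers":-1},
    {"x":0,"y":0,"z":0,"wx":0,"wy":0,"wz":0,"fingers":-0.1},
    {"x":0,"y":0,"z":0,"wx":0,"wy":0,"wz":0,"fingers":-0.1},
    {"x":0,"y":0,"z":0,"wx":0,"wy":0,"wz":0,"fingers":-0.1},
  ],
)

```text
clock: 18.9
tool_pos: [0.5724, 0.201, 0.1499]
eef_rot: [0.937, 0.35, 0.0, 0.0]
contact_force: [0.1, -0.3, -0.2]
opening: 0.451
```

```bash
python3 -c "
from h import *
st();d=[math.cos(math.radians(131)),math.sin(math.radians(131))]
P=[.533-.06*d[0],.247-.06*d[1]];plan([[*P,.195]],[41],n=4,fingers=-.1)"
```

```text
t 18.9 p [0.5724 0.201  0.1499] yaw 41.0 tilt [ 0.001 -0.    -1.   ] F [ 0.1 -0.3 -0.2] M [-0.04 -0.13 -0.01] op 0.451
[{"x": 0.0001, "y": -0.0002, "z": -0.0141, "wx": 0.0, "wy": -0.0, "wz": -0.0, "fingers": -0.1}, {"x": 0.0001, "y": -0.0002, "z": -0.0141, "wx": 0.0, "wy": -0.0, "wz": -0.0, "fingers": -0.1}, {"x": 0.0001, "y": -0.0002, "z": -0.0141, "wx": 0.0, "wy": -0.0, "wz": -0.0, "fingers": -0.1}, {"x": 0.0001, "y": -0.0002, "z": -0.0141, "wx": 0.0, "wy": -0.0, "wz": -0.0, "fingers": -0.1}]
```

Request:
apply_moves(
  series=[
    {"x":0,"y":0,"z":-0.014,"wx":0,"wy":0,"wz":0,"fingers":-0.1},
    {"x":0,"y":0,"z":-0.014,"wx":0,"wy":0,"wz":0,"fingers":-0.1},
    {"x":0,"y":0,"z":-0.014,"wx":0,"wy":0,"wz":0,"fingers":-0.1},
    {"x":0,"y":0,"z":-0.014,"wx":0,"wy":0,"wz":0,"fingers":-0.1},
    {"x":0,"y":0,"z":0,"wx":0,"wy":0,"wz":0,"fingers":-1},
    {"x":0,"y":0,"z":0,"wx":0,"wy":0,"wz":0,"fingers":-1},
    {"x":0,"y":0,"z":0,"wx":0,"wy":0,"wz":0,"fingers":-1},
    {"x":0,"y":0,"z":0,"wx":0,"wy":0,"wz":0,"fingers":-1},
  ],
)

```text
clock: 19.9
tool_pos: [0.5726, 0.2011, 0.1985]
eef_rot: [0.937, 0.35, 0.001, 0.0]
contact_force: [0.3, -0.1, 0.1]
opening: 0.021
```

```bash
python3 -c "
from h import *
st();cm=camera_model('wrist');p,d=snap('wrist','w9')
vv,u=np.mgrid[0:420,0:560];dd=d[vv,u]
k=cm['camera_matrix'];T=cm['world_from_camera']
Q=np.stack([(u-k[0,2])/k[0,0]*dd,-(vv-k[1,2])/k[1,1]*dd,-dd,np.ones(u.shape)],-1)@T.T
a=math.radians(131);w=Q[...,:2]-[.533,.247];r=-(w@[math.cos(a),math.sin(a)]);l=w@[-math.sin(a),math.cos(a)]
for rr in range(16,80,6):
  m=(abs(r-rr/1000)<.003)&(abs(l)<.003)&(Q[...,2]<.185)&(Q[...,2]>.12); print(rr,m.sum(),np.median(Q[m][:,2]).round(4) if m.any() else '')
"
```

```text
t 19.9 p [0.5726 0.2011 0.1985] yaw 41.0 tilt [ 0.002  0.    -1.   ] F [ 0.3 -0.1  0.1] M [ 0.   -0.14 -0.02] op 0.021
16 133 0.173
22 112 0.1741
28 115 0.1744
34 109 0.1747
40 103 0.1751
46 100 0.1752
52 96 0.1756
58 90 0.1759
64 49 0.1764
70 32 0.1766
76 17 0.1759
```

The grip is still about 0.06 rad up, so I'll press it flat with the closed fingertips.

Request:
apply_moves(
  series=[
    {"x":0,"y":0,"z":0.0075,"wx":0,"wy":0,"wz":0,"fingers":-1},
    {"x":0,"y":0,"z":0.0075,"wx":0,"wy":0,"wz":0,"fingers":-1},
    {"x":0,"y":0,"z":0.007,"wx":0,"wy":0,"wz":0,"fingers":-1},
    {"x":0,"y":0,"z":0.0045,"wx":0,"wy":0,"wz":0,"fingers":-1},
    {"x":0,"y":0,"z":0.003,"wx":0,"wy":0,"wz":0,"fingers":-1},
    {"x":0,"y":0,"z":0.003,"wx":0,"wy":0,"wz":0,"fingers":-1},
  ],
)

```text
clock: 20.7
tool_pos: [0.5735, 0.2009, 0.1712]
eef_rot: [0.937, 0.35, 0.001, 0.001]
contact_force: [-0.6, -1.3, 11.7]
opening: 0.003
```

```bash
python3 -c "
from h import *
st()"
```

```text
t 20.7 p [0.5735 0.2009 0.1712] yaw 41.0 tilt [ 0.003 -0.    -1.   ] F [-0.6 -1.3 11.7] M [-0.23 -0.04  0.02] op 0.003
```

11.7 N at z = 0.171 means it is on the stop. I'll lift clear and check.

Request:
apply_moves(
  series=[
    {"x":0,"y":0,"z":-0.01,"wx":0,"wy":0,"wz":0,"fingers":-1},
    {"x":0,"y":0,"z":-0.03,"wx":0,"wy":0,"wz":0,"fingers":-1},
    {"x":0,"y":0,"z":-0.06,"wx":0,"wy":0,"wz":0,"fingers":-1},
    {"x":0,"y":0,"z":-0.06,"wx":0,"wy":0,"wz":0,"fingers":-1},
    {"x":0,"y":0.03,"z":-0.03,"wx":0,"wy":0,"wz":0,"fingers":-1},
    {"x":0,"y":0.03,"z":0,"wx":0,"wy":0,"wz":0,"fingers":-1},
    {"x":0,"y":0,"z":0,"wx":0,"wy":0,"wz":0,"fingers":-1},
    {"x":0,"y":0,"z":0,"wx":0,"wy":0,"wz":0,"fingers":-1},
  ],
)

```text
clock: 21.7
tool_pos: [0.6029, 0.167, 0.3298]
eef_rot: [0.936, 0.352, 0.001, -0.001]
contact_force: [0.1, 0.1, -0.7]
opening: 0.007
```

```bash
python3 -c "
from h import *
st();cm=camera_model('wrist');p,d=snap('wrist','w10')
cv2.imwrite('pics/w10b.png',np.clip(p[:,:,::-1]*1.3,0,255).astype('u1'))
vv,u=np.mgrid[0:420,0:560];dd=d[vv,u]
k=cm['camera_matrix'];T=cm['world_from_camera']
Q=np.stack([(u-k[0,2])/k[0,0]*dd,-(vv-k[1,2])/k[1,1]*dd,-dd,np.ones(u.shape)],-1)@T.T
a=math.radians(131);w=Q[...,:2]-[.533,.247];r=-(w@[math.cos(a),math.sin(a)]);l=w@[-math.sin(a),math.cos(a)]
for rr in range(16,80,6):
  m=(abs(r-rr/1000)<.003)&(abs(l)<.003)&(Q[...,2]<.185)&(Q[...,2]>.12); print(rr,m.sum(),np.median(Q[m][:,2]).round(4) if m.any() else '')
m=(abs(Q[...,2]-.170)<.0035)&(np.hypot(w[...,0],w[...,1])<.022);print(cv2.minAreaRect((Q[m][:,:2]*1000).astype('f4')))
"
```

```text
t 21.7 p [0.6029 0.167  0.3298] yaw 41.2 tilt [ 0.002  0.003 -1.   ] F [ 0.1  0.1 -0.7] M [-0.01 -0.1  -0.01] op 0.007
16 42 0.1721
22 36 0.1729
28 41 0.1726
34 42 0.1725
40 36 0.1725
46 42 0.1728
52 36 0.1724
58 38 0.1725
64 39 0.1722
70 31 0.172
76 24 0.1705
((536.2203979492188, 241.439208984375), (32.47779846191406, 30.664512634277344), 39.33915710449219)
```

View pics/w10b.png

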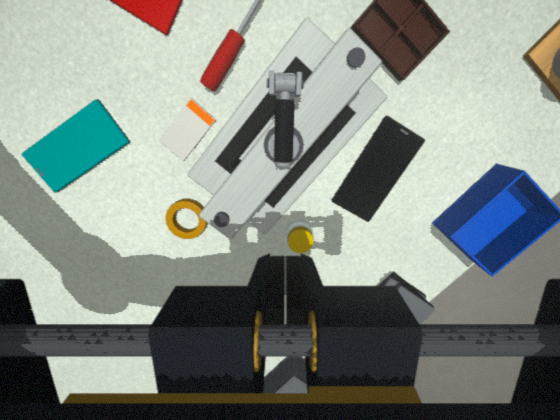

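The picture shows the grip folded over the hub at (285,125), and the bystanders undisturbed. Its top is level at 0.1725 along its whole length. Handing in.

```bash
python3 -c "
from plant import *
print(finish_job())"
```

```text
the job is handed in; nothing more can be done
None
```

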